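Cull misshapen tube cradles

ROBOT

A 6-joint arm with a two-finger parallel gripper is mounted at the origin on the work surface. World frame = base frame: x ahead of the robot, y to its left, z up, the work surface at z = 0. Lengths are in m, angles in rad, forces in N, time in s.
With the tool pointing down it reaches from about 0.275 to 0.975 m from the base axis. Payload 8.4 kg.
Tool frame: the origin (TCP) lies where the fingers leave the gripper's body, on its centre line; the fingertips stand 88 mm ahead of it and the grasp point (between the pads) lies 69 mm ahead of it; z points along the fingers, y is the line along which they close (so a half turn about z gives the same grasp; the last joint's range is limited). The gripper opens to 92 mm and grips with 3 to 60 N. Pads are 20 mm wide; open, the fingers measure 128 mm over their backs; the gripper's body (75 mm by 189 mm) begins 69 mm behind the grasp point.
Start: joints at [1.191, 0.353, 1.633, -0, 1.155, -0.002], TCP at [0.231, 0.581, 0.303] pointing down, gripper open.
Joint ranges: [-2.63, 2.63], [-0.92, 2.1], [0.06, 2.66], [-1.3, 4.44], [0, 2.69], [-3.02, 3.02]. Speed limits (rad/s): [2.22, 2.22, 2.79, 3.14, 3.14, 3.14].

INTERFACE

Orientations are given as a rotation vector (axis times angle).
In Python, from rig import readout, eyes, workorder gives the robot as it stands.
- The arm moves only by the tool step_arm, never from a script. Its argument "motion" is a list of rows, each a list of 3 entries, a list of its own where there are three numbers: the shift along the tool's x, y, z as a fraction of full scale, then the turn, a rotation vector about the tool's x, y, z as a fraction of full scale, then the opening, from -1 (shut) to 1 (fully open). In form: [[[x, y, z], [rx, ry, rz], claw], ...]. A call has 1 to 8 rows; each row shifts and turns the commanded pose from where the row before left it, along the tool's axes as they then stand; what a row does not reach is not made up. Full scale, the value 1, is 0.02 m for a shift and 5 degrees for a turn. A row lasts 1/12 s, in which the tool goes at most 41.7 mm and 7.16 degrees, less where a joint would pass 70% of its speed; a pose out of reach is approached as far as the arm can. A call with a number of a shift or a turn outside -1 to 1 is refused whole. A call with a gripper value outside its range is refused whole. The fingers move at their own pace and stop on an object; "squeeze" is the grip in N (left out, the last holds). Time passes only in rows, so rows that do not move let the fingers close. It gives the time, the measured TCP pose, the force, the opening and the grip force at its end, in the units of the state.
- readout.read_state(): the state, without advancing time (a new reading comes with each control period).
- eyes.read_camera(name): name is "side" or "top"; returns the picture (420x560x3 uint8, red, green, blue); there is no depth.
- eyes.camera_params(name): a dict with "fx", "fy", "cx", "cy" (pixels), "k1" (the pictures are not rectified: a ray, as slopes to the right and down, at radius r is drawn at 1 + k1 r^2 times it, then the intrinsics apply), "R" (3x3) and "t" (3): a world point X has camera coordinates R X + t. Camera axes: x right, y down, z forward; pixel columns grow to the right and rows downward; lengths in m; the calibration is good to about 2 mm. A picture is of the moment at which its call begins. camera_params takes no time and is no camera call.
- workorder.hand_in(): hands the job in; it is judged then, once.
The state is a dict: "time": time; "qpos": joint angles; "qd": joint speeds; "tau": joint torques, N m; "tool_pos": TCP position; "ee_rot": TCP orientation; "force": force on the tool from outside, world axes, zero at the start; "ft_torque": the same for the moment, N m; "opening": finger opening in m; "grip_force": force on a finger pad.
Only numpy, scipy, OpenCV 4.12 (cv2) and the standard library are available. Lean on these libraries where they do the work, as an engineer would, in place of code of your own. Each camera call takes 0.05 s, during which the arm holds its last target. There are 200 camera calls.

TASK

Sort out the batch of tube cradles: swing the clamp lever of the checking block fully open, lift out the broken cradle it holds and swing the lever fully shut again over the empty nest. Every misshapen cradle, that one and those on the white sheet (too short, bent, or with a horn missing), must end in the wire reject basket, and every sound one must be left standing on the sheet. Leave the little dish and the jar standing about where they are.

Things in the scene. Friction and masses are not known exactly. Their poses are not given: they have to be found in the camera images.
- cradle0: U-shaped tube cradle: bar 70 long, 20 wide, 14 high, with an upright horn (8 along the bar, full width) on each end; 30 high over the horns, 54 free between the horns. Sound shape. Starts on the sheet. Grey plastic, about 40 g. Origin: middle of the underside of the bar; x along it, y across, z up. May be absent.
- cradle1: U-shaped tube cradle: bar 70 long, 20 wide, 14 high, with an upright horn (8 along the bar, full width) on each end; 30 high over the horns, 54 free between the horns. Sound shape. Starts on the sheet. Grey plastic, about 40 g. Origin: middle of the underside of the bar; x along it, y across, z up. May be absent.
- cradle2: U-shaped tube cradle: bar 70 long, 20 wide, 14 high, with an upright horn (8 along the bar, full width) on each end; 30 high over the horns, 54 free between the horns. Sound shape. Starts on the sheet. Grey plastic, about 40 g. Origin: middle of the underside of the bar; x along it, y across, z up. May be absent.
- cradle3: U-shaped tube cradle: bar 70 long, 20 wide, 14 high, with an upright horn (8 along the bar, full width) on each end; 30 high over the horns, 54 free between the horns. Sound shape. Starts on the sheet. Grey plastic, about 40 g. Origin: middle of the underside of the bar; x along it, y across, z up. May be absent.
- cradle4: Misshapen tube cradle, TOO SHORT: like a sound one but the bar is only 46 long (20 wide, 14 high), horns on both ends 30 free between them, 30 high. Starts on the sheet. Grey plastic, about 40 g. Origin: middle of the underside of the bar; x along it, y across, z up. May be absent.
- cradle5: Misshapen tube cradle, TOO SHORT: like a sound one but the bar is only 46 long (20 wide, 14 high), horns on both ends 30 free between them, 30 high. Starts on the sheet. Grey plastic, about 40 g. Origin: middle of the underside of the bar; x along it, y across, z up. May be absent.
- cradle6: Misshapen tube cradle, BENT: bar 20 wide, 14 high, kinked sideways in plan at the origin by 0.7 rad: one half runs 35 along -x, the other 35 along +x turned 0.7 rad towards +y; 8 mm horns on both ends, 30 high. Grip it across its -x half. Starts on the sheet. Grey plastic, about 40 g. Origin: middle of the underside of the bar; x along it, y across, z up. May be absent.
- cradle7: Misshapen tube cradle, BENT: bar 20 wide, 14 high, kinked sideways in plan at the origin by 0.7 rad: one half runs 35 along -x, the other 35 along +x turned 0.7 rad towards +y; 8 mm horns on both ends, 30 high. Grip it across its -x half. Starts on the sheet. Grey plastic, about 40 g. Origin: middle of the underside of the bar; x along it, y across, z up. May be absent.
- cradle8: Misshapen tube cradle, ONE HORN BROKEN OFF: bar 70 long, 20 wide, 14 high, a horn (30 high) on the -x end only. Starts on the sheet. Grey plastic, about 40 g. Origin: middle of the underside of the bar; x along it, y across, z up. May be absent.
- cradle9: Misshapen tube cradle, ONE HORN BROKEN OFF: bar 70 long, 20 wide, 14 high, a horn (30 high) on the -x end only. Starts on the sheet. Grey plastic, about 40 g. Origin: middle of the underside of the bar; x along it, y across, z up. May be absent.
- cradle10: Misshapen tube cradle, ONE HORN BROKEN OFF: bar 70 long, 20 wide, 14 high, a horn (30 high) on the -x end only. It starts lying in the checking block under the clamp lever, its underside 25 above the bench, its bar along the x of the block, never absent. Grey plastic, about 40 g. Origin: middle of the underside of the bar; x along it, y across, z up.
- sheet: White paper sheet flat on the bench, 360 x 360, of no thickness to speak of; origin at its centre. The batch stands on it.
- block: Fixed aluminium checking block, 130 (x, from -60 to +70) by 85 (y), top face 25 above the bench; origin under the nest centre. A cradle lies on top along x between end stops and corner lips 10 high, 2 to 3 play; the sides are open over the middle 50 for fingers. Two hinge posts, 75 above the bench, at x = +50, y = +-36.
- lever (a joint): Clamp lever on the checking block: a steel bail (two rods 54 apart and a cross rod) hinged about the y of the block; 0 rad = shut, level over the nest, trapping the cradle; grows as the handle swings up and back (+x); 1.57 upright, 1.9 stop. Stiff hinge (1 to 2 N at the handle): stays where left. Starts within 0.08 of shut.
- lever_handle (a point): Centre of the black round handle bar of the lever, 10 dia, 46 free between the two rods, parallel to the y of the block, 130 from the hinge axis; when shut at x = -80 of the block, 66 above the bench. It can turn between the fingers, so the tool may stay pointing down as it swings.
- lever_hinge (a point): Middle of the hinge axis of the lever: 50 along the x of the block from its origin, 66 above the bench.
- basket: Fixed wire reject basket, open on top, 180 (x) by 150 (y) outside, 75 high, walls 4, floor 4 thick; origin under its centre.
- dish: Bystander on the sheet: small glass dish, 56 dia, 14 high; origin at the centre of its underside.
- jar: Bystander on the sheet: small amber jar with black cap, 38 dia, 45 high; origin at the centre of its underside.

How it is judged:
On the way, in this order (a step that is already met when the one before it is completed fails the run):
1. the clamp lever is swung open (beyond 1.3 rad) with the cradle still in the nest (value of joint lever above 1.3 rad and horizontal distance between cradle10 and block below 0.05 m), for 0.2 s.
2. the broken cradle is out of the nest (its origin more than 0.1 m, seen from above, from the block's origin) while the lever is open (horizontal distance between cradle10 and block above 0.1 m and value of joint lever above 0.8 rad), for 0.1 s.
3. the lever is shut again (below 0.12 rad) (value of joint lever below 0.12 rad), for 0.2 s.
At the end, for the whole second after the job is handed in: Every misshapen cradle present lies at rest inside the reject basket (origin within its walls and below the rim), every sound cradle present stands upright (within 0.2 rad) at rest on the sheet (origin within 0.19 m of its centre in x and in y), and the lever is shut (below 0.12 rad) (x of cradle4 in the frame of basket between -0.09 and 0.09 m and y of cradle4 in the frame of basket between -0.075 and 0.075 m and z of cradle4 in the frame of basket between -0.005 and 0.075 m and linear speed of each of cradle4, cradle5, cradle6, cradle7, cradle8, cradle9, cradle10, cradle0, cradle1, cradle2, cradle3 below 0.03 m/s and x of cradle5 in the frame of basket between -0.09 and 0.09 m and y of cradle5 in the frame of basket between -0.075 and 0.075 m and z of cradle5 in the frame of basket between -0.005 and 0.075 m and x of cradle6 in the frame of basket between -0.09 and 0.09 m and y of cradle6 in the frame of basket between -0.075 and 0.075 m and z of cradle6 in the frame of basket between -0.005 and 0.075 m and x of cradle7 in the frame of basket between -0.09 and 0.09 m and y of cradle7 in the frame of basket between -0.075 and 0.075 m and z of cradle7 in the frame of basket between -0.005 and 0.075 m and x of cradle8 in the frame of basket between -0.09 and 0.09 m and y of cradle8 in the frame of basket between -0.075 and 0.075 m and z of cradle8 in the frame of basket between -0.005 and 0.075 m and x of cradle9 in the frame of basket between -0.09 and 0.09 m and y of cradle9 in the frame of basket between -0.075 and 0.075 m and z of cradle9 in the frame of basket between -0.005 and 0.075 m and x of cradle10 in the frame of basket between -0.09 and 0.09 m and y of cradle10 in the frame of basket between -0.075 and 0.075 m and z of cradle10 in the frame of basket between -0.005 and 0.075 m and x of cradle0 in the frame of sheet between -0.19 and 0.19 m and y of cradle0 in the frame of sheet between -0.19 and 0.19 m and z of cradle0 in the frame of sheet between -0.01 and 0.01 m and angle between each of cradle0, cradle1, cradle2, cradle3's own z axis and vertical below 0.2 rad and x of cradle1 in the frame of sheet between -0.19 and 0.19 m and y of cradle1 in the frame of sheet between -0.19 and 0.19 m and z of cradle1 in the frame of sheet between -0.01 and 0.01 m and x of cradle2 in the frame of sheet between -0.19 and 0.19 m and y of cradle2 in the frame of sheet between -0.19 and 0.19 m and z of cradle2 in the frame of sheet between -0.01 and 0.01 m and x of cradle3 in the frame of sheet between -0.19 and 0.19 m and y of cradle3 in the frame of sheet between -0.19 and 0.19 m and z of cradle3 in the frame of sheet between -0.01 and 0.01 m and value of joint lever below 0.12 rad); the robot touches nothing.
It fails at once if the dish is knocked over (tilted beyond 0.6 rad) or shoved more than 7 cm (angle between dish's own z axis and vertical above 0.6 rad or distance of dish from where it was at the start of the episode above 0.07 m).
It fails at once if the jar is knocked over (tilted beyond 0.6 rad) or shoved more than 7 cm (angle between jar's own z axis and vertical above 0.6 rad or distance of jar from where it was at the start of the episode above 0.07 m).
Of cradle0, cradle1, cradle2, cradle3 only 2 to 4 are there at a start; the rules pass over those that are not, and their reading is None.
Of cradle4, cradle5, cradle6, cradle7, cradle8, cradle9 only 4 to 6 are there at a start; the rules pass over those that are not, and their reading is None.
At some moment in a run one of cradle0, cradle1, cradle2, cradle3, cradle4, cradle5, cradle6, cradle7, cradle8, cradle9 may be knocked a few centimetres aside while the robot is not near it.
Once in a run the grip may slacken for a moment while it holds something.
It also fails if it takes over 210 s, if anything falls off the work surface, if the arm or the gripper's body presses on something with over 40 N, if the wrist force passes 120 N, or if a joint passes its speed limit or range.

## Working session

There is one attempt and no reset: what is moved stays moved. The work goes in short steps, Python scripts to look and compute and a tool call to move; the robot and the scene stay as the last step left them, time stands still between calls to the robot, and variables do not carry over. Pictures are saved under pics/ and viewed, at most 14 in all, crops included, and the job is handed in when it is done.

Besides the shell and the picture viewer there is one more tool, called by a JSON object that holds its "op" and its "data", one argument or row to a line. step_arm: Moves the arm, as the interface text tells. Shift numbers are shares of 0.02 m and turn numbers shares of 5 degrees, none past 1 either way. Its arguments: {"type":"object","properties":{"motion":{"type":"array","items":{"type":"array"}},"squeeze":{"type":"number"}},"required":["motion"]}

```bash
mkdir -p pics; ls; python3 - <<'E'
from rig import readout, eyes
import cv2
for n in("top","side"):
    im=eyes.read_camera(n); cv2.imwrite(f"pics/{n}0.png",cv2.resize(im[:,:,::-1],(800,600),interpolation=cv2.INTER_CUBIC))
    print(eyes.camera_params(n))
print(readout.read_state())
E
```

```text
pics
{'fx': 542.9843438710561, 'fy': 542.9843438710561, 'cx': 283.3742106055145, 'cy': 203.31161721152125, 'k1': 0.0647144530448968, 'R': array([[ 0.01070845, -0.99949328,  0.02997526],
       [-0.98443685, -0.01579628, -0.17502732],
       [ 0.17541213, -0.02763448, -0.98410717]]), 't': array([-0.03487662,  0.56559128,  1.23326806])}
{'fx': 530.976828860145, 'fy': 530.976828860145, 'cx': 283.3879277336487, 'cy': 205.95190293034378, 'k1': -0.14402109124553575, 'R': array([[ 0.84214514, -0.53922562,  0.00522484],
       [-0.36893772, -0.58320739, -0.72370857],
       [ 0.39328937,  0.60754002, -0.69008594]]), 't': array([-0.48088178,  0.23075246,  0.98821701])}
{'time': 0.1, 'qpos': array([ 1.19059180e+00,  3.53634419e-01,  1.63404587e+00, -1.67666185e-06,
        1.15519364e+00, -2.40554035e-03]), 'qd': array([-1.41238553e-03, -5.49559749e-06, -2.35301980e-03, -2.43326955e-03,
        1.34061789e-03, -1.99704028e-03]), 'tau': array([ 1.18791759e-03, -5.94905591e+01, -3.34930730e+01,  6.99251401e-02,
        1.84593553e-02, -1.27524206e-05]), 'tool_pos': array([0.23042873, 0.58061729, 0.30200995]), 'ee_rot': array([-5.89875602e-01, -3.08547015e+00,  1.97621138e-03]), 'force': array([-0.50494366,  0.53785672, -0.58592596]), 'ft_torque': array([ 0.04785508, -0.02038231,  0.02915421]), 'grip_force': 0.0, 'opening': 0.09204053893905054}
```

View pics/top0.png

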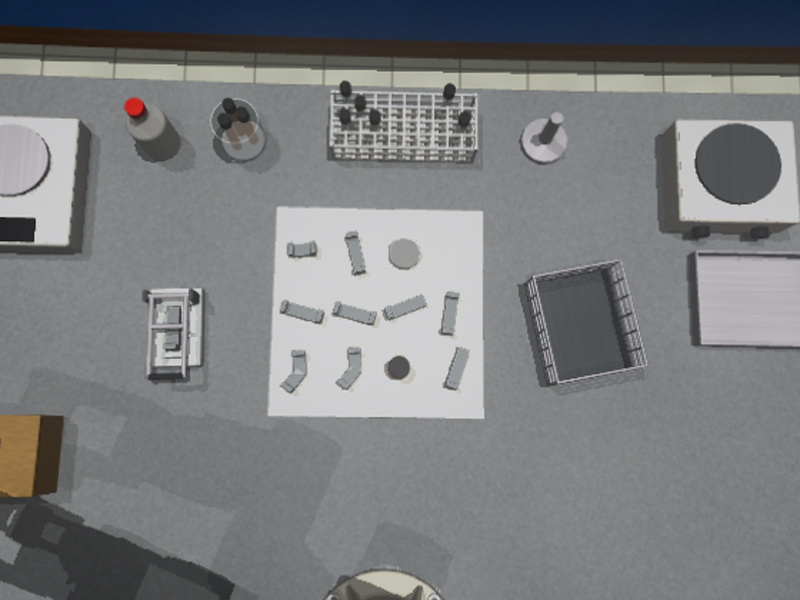

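View pics/side0.png

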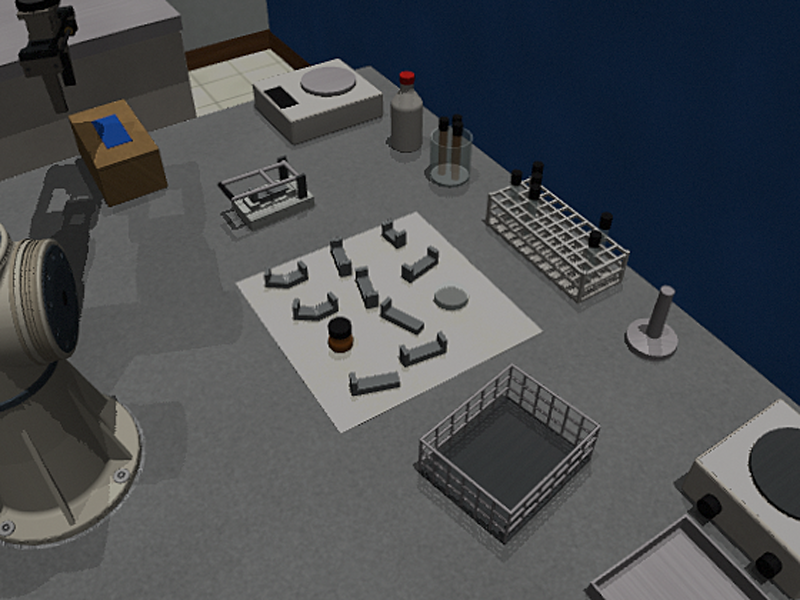

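The top picture shows the sheet at x 270–485, with a short cradle at (301,249), bent ones at (295,371) and (349,368), and one-horn suspects at (405,306) and (457,368). The block is at (175,335) with its handle at the bottom, and the basket is at (587,322). I'll enlarge the crops.

```bash
cat > h.py <<'E'
import numpy as np, cv2
from rig import readout, eyes
from scipy.spatial.transform import Rotation as Ro
def px2w(n,uv,z):
    p=eyes.camera_params(n); u=np.atleast_2d(np.array(uv,float))
    d=(u-[p["cx"],p["cy"]])/[p["fx"],p["fy"]]; s=d.copy()
    for _ in range(20): s=d/(1+p["k1"]*(s**2).sum(1,keepdims=True))
    r=np.c_[s,np.ones(len(s))]@p["R"]; c=-p["R"].T@p["t"]
    return c+r*((z-c[2])/r[:,2:])
def w2px(n,X):
    p=eyes.camera_params(n); X=np.atleast_2d(X)@p["R"].T+p["t"]; s=X[:,:2]/X[:,2:]
    return s*(1+p["k1"]*(s**2).sum(1,keepdims=True))*[p["fx"],p["fy"]]+[p["cx"],p["cy"]]
def crop(n,x0,y0,w,h,k,f):
    im=eyes.read_camera(n)[y0:y0+h,x0:x0+w,::-1]
    cv2.imwrite("pics/"+f,cv2.resize(im,None,fx=k,fy=k,interpolation=cv2.INTER_CUBIC))
E
python3 - <<'E'
from h import *
crop("top",185,140,160,155,3.85,"a.png") if 0 else crop("top",185,145,155,150,4,"a.png")
crop("top",95,195,60,80,7,"b.png")
print(-eyes.camera_params("top")["R"].T@eyes.camera_params("top")["t"])
E
```

```text
[0.3408322  0.00815601 1.3137073 ]
```

View pics/a.png

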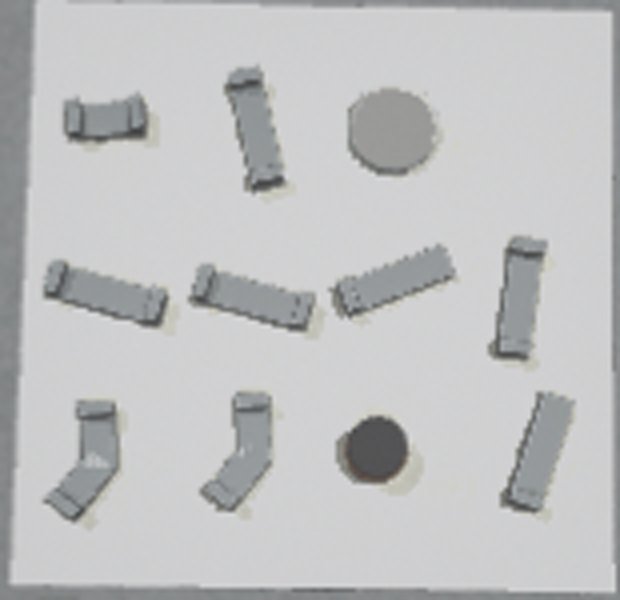

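View pics/b.png

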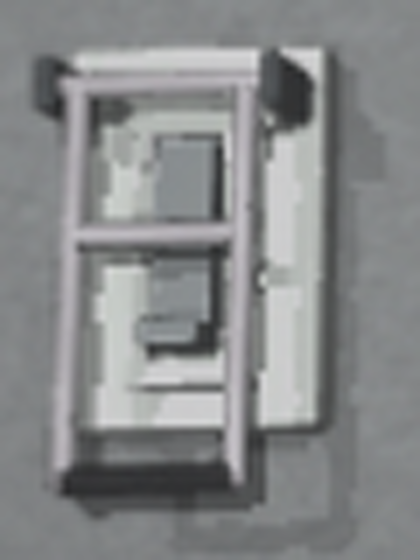

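Crop a shows sound cradles at (255,130), (105,292), (253,297) and (518,298). The rejects are the short one at (105,117), the one-horn ones at (395,280) and (538,450), and the bent ones at (90,460) and (243,452). Crop b shows the lever shut, with the handle centre at about (145,480) and cradle10's bar at about x 185.

```bash
cat >> h.py <<'E'
def plan(x,y,z,psi=None):
    s=readout.read_state(); p=s["tool_pos"]; M=Ro.from_rotvec(s["ee_rot"]).as_matrix()
    c=np.arctan2(M[1,1],M[0,1]); az=np.arctan2(y,x)
    if psi is None: psi=c
    psi=az+(psi-az+np.pi/2)%np.pi-np.pi/2
    d=np.array([x,y,z])-p; ty=np.array([np.cos(psi),np.sin(psi)]); tx=np.array([-ty[1],ty[0]])
    print("t",round(s["time"],1),"turn rz(5deg) %.2f"%(np.degrees(c-psi)/5),"shift x %.2f y %.2f z %.2f"%(d[:2]@tx/.02,d[:2]@ty/.02,-d[2]/.02),"z now %.4f"%p[2],"tilt",np.round(M[:2,2],3),"open %.3f"%s["opening"],"psi",round(psi,3))
E
python3 - <<'E'
from h import *
A=lambda *q:[(185+u/4,145+v/4) for u,v in q]
B=lambda *q:[(95+u/7,195+v/7) for u,v in q]
def show(n,P): print(n,np.round(P,4).tolist(), "len",np.round(np.linalg.norm(P[0]-P[-1]),4))
show("sheet",px2w("top",A((36,2),(613,12),(616,590),(10,584)),0))
show("short",px2w("top",A((74,115),(137,111)),.03))
show("oneA horn,end",np.r_[px2w("top",A((345,294)),.03),px2w("top",A((450,259)),.014)])
show("oneB",np.r_[px2w("top",A((525,495)),.03),px2w("top",A((555,400)),.014)])
show("bentL: -x horn,kink,+x horn",np.r_[px2w("top",A((66,500)),.03),px2w("top",A((101,465)),.014),px2w("top",A((96,409)),.03)])
show("bentR",np.r_[px2w("top",A((221,492)),.03),px2w("top",A((254,458)),.014),px2w("top",A((252,401)),.03)])
show("handle ends",px2w("top",B((66,480),(240,474)),.066))
show("hinge rod",px2w("top",B((75,85),(250,85)),.066))
show("block top corners",px2w("top",B((322,48),(318,428)),.025))
show("c10 bar",np.r_[px2w("top",B((187,137)),.039),px2w("top",B((172,330)),.055)])
# basket rim corners top image (800-scale)
show("basket rim",px2w("top",np.array([(528,276),(622,262),(646,366),(553,383)])*.7,.075))
show("jar",px2w("top",A((375,448)),.045));show("dish",px2w("top",A((391,131)),.014))
# side camera cross-check (800 scale)
show("side handle?",px2w("side",np.array([(222,187),(243,216)])*.7,.066))
E
```

```text
sheet [[0.7174, 0.1952, 0.0], [0.7181, -0.1649, 0.0], [0.3606, -0.1641, 0.0], [0.3604, 0.1962, 0.0]] len 0.3571
short [[0.6389, 0.1655, 0.03], [0.6421, 0.1278, 0.03]] len 0.0378
oneA horn,end [[0.5323, 0.0007, 0.03], [0.5572, -0.0628, 0.014]] len 0.0701
oneB [[0.4145, -0.107, 0.03], [0.4723, -0.1265, 0.014]] len 0.0631
bentL: -x horn,kink,+x horn [[0.4084, 0.1616, 0.03], [0.4301, 0.1437, 0.014], [0.4618, 0.1462, 0.03]] len 0.0555
bentR [[0.414, 0.0716, 0.03], [0.4353, 0.0533, 0.014], [0.4676, 0.0547, 0.03]] len 0.0562
handle ends [[0.419, 0.3745, 0.066], [0.4214, 0.3197, 0.066]] len 0.0548
hinge rod [[0.5478, 0.3806, 0.066], [0.5486, 0.3244, 0.066]] len 0.0563
block top corners [[0.5686, 0.3114, 0.025], [0.4396, 0.3053, 0.025]] len 0.1292
c10 bar [[0.5352, 0.3509, 0.039], [0.4688, 0.3473, 0.055]] len 0.0684
basket rim [[0.5888, -0.2276, 0.075], [0.6147, -0.3822, 0.075], [0.4451, -0.4138, 0.075], [0.4157, -0.2644, 0.075]] len 0.177
jar [[0.4397, -0.018, 0.045]] len 0.0
dish [[0.6361, -0.0261, 0.014]] len 0.0
side handle? [[0.423, 0.3737, 0.066], [0.4209, 0.2749, 0.066]] len 0.0989
```

```bash
python3 -c "
from h import *
plan(.4195,.3467,.142,.046)"
```

```text
t 0.2 turn rz(5deg) 13.14 shift x -12.12 y 8.90 z 8.01 z now 0.3022 tilt [-0.    -0.001] open 0.092 psi 0.046
```

{"op": "step_arm", "data": {
  "motion": [
    [[0,0,0],[0,0,1],-0.2],
    [[0,0,0],[0,0,1],-0.2],
    [[0,0,0],[0,0,1],-0.2],
    [[0,0,0],[0,0,1],-0.2],
    [[0,0,0],[0,0,1],-0.2],
    [[0,0,0],[0,0,1],-0.2],
    [[0,0,0],[0,0,1],-0.2]
  ],
  "squeeze": 20
}}

```text
time: 0.78
tool_pos: [0.2305, 0.5808, 0.3024]
ee_rot: [1.496, 2.762, -0.001]
force: [-0.6, -0.3, 0.2]
opening: 0.0475
grip_force: 0.0
```

{"op": "step_arm", "data": {
  "motion": [
    [[0,0,0],[0,0,1],-0.2],
    [[0,0,0],[0,0,1],-0.2],
    [[0,0,0],[0,0,1],-0.2],
    [[0,0,0],[0,0,1],-0.2],
    [[0,0,0],[0,0,1],-0.2],
    [[0,0,0],[0,0,1],-0.2],
    [[0,0,0],[0,0,0.14],-0.2]
  ]
}}

```text
time: 1.37
tool_pos: [0.2305, 0.5808, 0.3025]
ee_rot: [2.174, 2.268, -0.001]
force: [0.3, -0.2, -0.8]
opening: 0.0364
grip_force: 0.0
```

{"op": "step_arm", "data": {
  "motion": [
    [[-0.93,0.68,0],[0,0,0],-0.2],
    [[-0.93,0.68,0],[0,0,0],-0.2],
    [[-0.93,0.68,0],[0,0,0],-0.2],
    [[-0.93,0.68,0],[0,0,0],-0.2],
    [[-0.93,0.68,0],[0,0,0],-0.2],
    [[-0.93,0.68,0],[0,0,0],-0.2],
    [[-0.93,0.68,0],[0,0,0],-0.2],
    [[-0.93,0.68,0],[0,0,0],-0.2]
  ]
}}

```text
time: 2.03
tool_pos: [0.3467, 0.4364, 0.3027]
ee_rot: [2.166, 2.275, -0.0]
force: [-0.2, -0.2, 0.3]
opening: 0.0368
grip_force: 0.0
```

{"op": "step_arm", "data": {
  "motion": [
    [[-0.93,0.68,0],[0,0,0],-0.2],
    [[-0.93,0.68,0],[0,0,0],-0.2],
    [[-0.93,0.68,0],[0,0,0],-0.2],
    [[-0.93,0.68,0],[0,0,0],-0.2],
    [[-0.93,0.68,0],[0,0,0],-0.2],
    [[0,0,0],[0,0,0],-0.2]
  ]
}}

```text
time: 2.53
tool_pos: [0.4201, 0.3451, 0.3027]
ee_rot: [2.168, 2.272, -0.001]
force: [-0.0, -0.2, -0.8]
opening: 0.0367
grip_force: 0.0
```

```bash
python3 -c "
from h import *
plan(.4195,.3467,.142,.046)"
```

```text
t 2.5 turn rz(5deg) 0.01 shift x 0.08 y -0.03 z 8.03 z now 0.3027 tilt [ 0.001 -0.001] open 0.037 psi 0.046
```

{"op": "step_arm", "data": {
  "motion": [
    [[0.08,-0.03,1],[0,0,0],-0.2],
    [[0,0,1],[0,0,0],-0.2],
    [[0,0,1],[0,0,0],-0.2],
    [[0,0,1],[0,0,0],-0.2],
    [[0,0,1],[0,0,0],-0.2],
    [[0,0,1],[0,0,0],-0.2],
    [[0,0,1],[0,0,0],-0.2],
    [[0,0,1],[0,0,0],-0.2]
  ]
}}

```text
time: 3.2
tool_pos: [0.4173, 0.3496, 0.1418]
ee_rot: [-2.167, -2.274, -0.0]
force: [-0.5, -0.3, 0.2]
opening: 0.0367
grip_force: 0.0
```

{"op": "step_arm", "data": {
  "motion": [
    [[0,0,0],[0,0,0],-1],
    [[0,0,0],[0,0,0],-1],
    [[0,0,0],[0,0,0],-1],
    [[0,0,0],[0,0,0],-1],
    [[0,0,0],[0,0,0],-1],
    [[0,0,0],[0,0,0],-1]
  ]
}}

```text
time: 3.7
tool_pos: [0.4203, 0.35, 0.1447]
ee_rot: [2.167, 2.272, 0.01]
force: [9.0, -2.8, -2.3]
opening: 0.0093
grip_force: 20.0
```

```bash
python3 -c "
import numpy as np
th=np.linspace(0,1.75,17);y=.13*(1-np.cos(th));z=-.13*np.sin(th)
print(np.round(np.c_[np.diff(y),np.diff(z)]/.02,2).tolist())"
```

```text
[[0.04, -0.71], [0.12, -0.7], [0.19, -0.68], [0.27, -0.66], [0.34, -0.63], [0.4, -0.59], [0.46, -0.54], [0.52, -0.48], [0.57, -0.42], [0.61, -0.36], [0.65, -0.29], [0.68, -0.22], [0.7, -0.14], [0.71, -0.07], [0.71, 0.01], [0.71, 0.09]]
```

{"op": "step_arm", "data": {
  "motion": [
    [[0,0.04,-0.71],[0,0,0],-1],
    [[0,0.12,-0.7],[0,0,0],-1],
    [[0,0.19,-0.68],[0,0,0],-1],
    [[0,0.27,-0.66],[0,0,0],-1]
  ]
}}

```text
time: 4.03
tool_pos: [0.4362, 0.3507, 0.2007]
ee_rot: [2.161, 2.269, 0.021]
force: [38.3, -3.2, -25.5]
opening: 0.0093
grip_force: 20.0
```

{"op": "step_arm", "data": {
  "motion": [
    [[0,0.34,-0.63],[0,0,0],-1],
    [[0,0.4,-0.59],[0,0,0],-1],
    [[0,0.46,-0.54],[0,0,0],-1],
    [[0,0.52,-0.48],[0,0,0],-1]
  ]
}}

```text
time: 4.37
tool_pos: [0.4693, 0.3516, 0.2433]
ee_rot: [2.165, 2.269, 0.015]
force: [22.1, 3.4, -33.0]
opening: 0.0091
grip_force: 20.0
```

{"op": "step_arm", "data": {
  "motion": [
    [[0,0.65,-0.45],[0,0,0],-1],
    [[0,0.68,-0.39],[0,0,0],-1],
    [[0,0.65,-0.29],[0,0,0],-1],
    [[0,0.68,-0.22],[0,0,0],-1]
  ]
}}

```text
time: 4.7
tool_pos: [0.5181, 0.3537, 0.2688]
ee_rot: [-2.169, -2.272, 0.0]
force: [3.3, 3.5, -20.7]
opening: 0.0092
grip_force: 20.0
```

{"op": "step_arm", "data": {
  "motion": [
    [[0,0.7,-0.14],[0,0,0],-1],
    [[0,0.71,-0.07],[0,0,0],-1],
    [[0,0.71,0.01],[0,0,0],-1],
    [[0,0.71,0.09],[0,0,0],-1],
    [[0,0,0],[0,0,0],-1],
    [[0,0,0],[0,0,0],-1]
  ]
}}

```text
time: 5.2
tool_pos: [0.5745, 0.3563, 0.2726]
ee_rot: [2.169, 2.272, 0.002]
force: [1.2, -0.5, 0.5]
opening: 0.0093
grip_force: 20.0
```

{"op": "step_arm", "data": {
  "motion": [
    [[0,0,0],[0,0,0],-0.2],
    [[0,0,0],[0,0,0],-0.2],
    [[0,0,0],[0,0,0],-0.2],
    [[0,0,-0.6],[0,0,0],-0.2],
    [[0,0,-0.8],[0,0,0],-0.2],
    [[0,0,-1],[0,0,0],-0.2],
    [[0,0,-0.6],[0,0,0],0],
    [[0,0,0],[0,0,0],0]
  ]
}}

```text
time: 5.87
tool_pos: [0.575, 0.3571, 0.3357]
ee_rot: [2.168, 2.271, 0.009]
force: [1.1, -0.2, 1.2]
opening: 0.0455
grip_force: 0.0
```

```bash
python3 -c "
from h import *
crop('top',85,190,80,80,6,'c.png')
plan(.4945,.350,.118,.046+np.pi/2)
plan(.4945,.350,.118)"
```

```text
t 5.9 turn rz(5deg) -18.00 shift x 4.01 y -0.16 z 10.79 z now 0.3338 tilt [0.003 0.002] open 0.046 psi 1.617
t 5.9 turn rz(5deg) 0.00 shift x -0.15 y -4.01 z 10.79 z now 0.3338 tilt [0.003 0.002] open 0.046 psi 0.046
```

View pics/c.png

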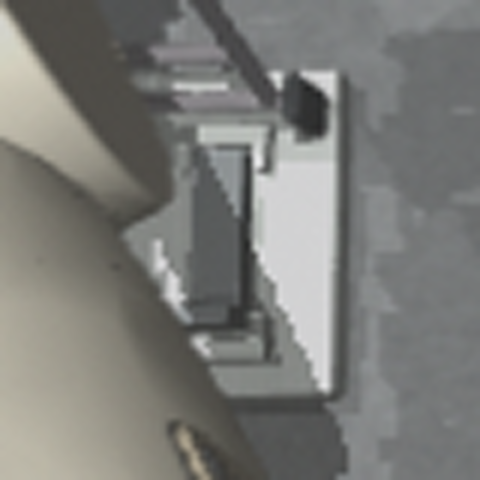

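The crop shows cradle10 lying in the nest, with its bar about 193–247 wide and 148–320 long. The lever is upright beyond it.

```bash
python3 -c "
from h import *
print(px2w('top',[(85+220/6,190+148/6),(85+218/6,190+300/6)],.039))"
```

```text
[[0.53495134 0.35094897 0.039     ]
 [0.47545742 0.34791293 0.039     ]]
```

{"op": "step_arm", "data": {
  "motion": [
    [[0,-1,0],[0,0,-1],0],
    [[0,-1,0],[0,0,-1],0],
    [[0,-1,0],[0,0,-1],0],
    [[0,-0.9,0],[0,0,-1],0],
    [[0,0,0],[0,0,-1],0],
    [[0,0,0],[0,0,-1],0],
    [[0,0,0],[0,0,-1],0],
    [[0,0,0],[0,0,-1],0]
  ]
}}

```text
time: 6.58
tool_pos: [0.497, 0.3427, 0.3306]
ee_rot: [-1.255, -2.879, 0.002]
force: [0.1, 0.1, 1.0]
opening: 0.0457
grip_force: 0.0
```

{"op": "step_arm", "data": {
  "motion": [
    [[0,0,0],[0,0,-1],0],
    [[0,0,0],[0,0,-1],0],
    [[0,0,0],[0,0,-1],0],
    [[0,0,0],[0,0,-1],0],
    [[0,0,0],[0,0,-1],0],
    [[0,0,0],[0,0,-1],0],
    [[0,0,0],[0,0,-1],0],
    [[0,0,0],[0,0,-1],0]
  ]
}}

```text
time: 7.25
tool_pos: [0.4972, 0.3427, 0.3305]
ee_rot: [-0.194, -3.134, 0.002]
force: [-0.1, -0.1, -0.3]
opening: 0.0459
grip_force: 0.0
```

{"op": "step_arm", "data": {
  "motion": [
    [[0,0,0],[0,0,-1],0],
    [[0,0,0],[0,0,-1],0],
    [[0,0,0],[0,0,0],0],
    [[0,0,0],[0,0,0],0]
  ]
}}

```text
time: 7.58
tool_pos: [0.4973, 0.3427, 0.3308]
ee_rot: [0.069, -3.14, 0.001]
force: [-0.4, -0.1, 0.2]
opening: 0.0453
grip_force: 0.0
```

```bash
python3 -c "
from h import *
plan(.4945,.350,.118,.046+np.pi/2)"
```

```text
t 7.6 turn rz(5deg) -0.03 shift x 0.12 y 0.37 z 10.64 z now 0.3308 tilt [-0.001 -0.001] open 0.045 psi 1.617
```

{"op": "step_arm", "data": {
  "motion": [
    [[0.12,0.32,1],[0,0,0],0],
    [[0,0,1],[0,0,0],0],
    [[0,0,1],[0,0,0],0],
    [[0,0,1],[0,0,0],0],
    [[0,0,1],[0,0,0],0],
    [[0,0,1],[0,0,0],0],
    [[0,0,1],[0,0,0],0],
    [[0,0,1],[0,0,0],0]
  ]
}}

```text
time: 8.25
tool_pos: [0.4947, 0.3491, 0.1704]
ee_rot: [0.068, -3.141, 0.0]
force: [0.6, 0.2, 0.1]
opening: 0.046
grip_force: 0.0
```

{"op": "step_arm", "data": {
  "motion": [
    [[0,0,1],[0,0,0],0],
    [[0,0,1],[0,0,0],0],
    [[0,0,0.6],[0,0,0],0],
    [[0,0,0],[0,0,0],-1],
    [[0,0,0],[0,0,0],-1],
    [[0,0,0],[0,0,0],-1],
    [[0,0,0],[0,0,0],-1]
  ],
  "squeeze": 25
}}

```text
time: 8.83
tool_pos: [0.4956, 0.3497, 0.121]
ee_rot: [-0.072, 3.139, 0.002]
force: [-0.5, 0.5, 1.1]
opening: 0.0215
grip_force: 0.1
```

{"op": "step_arm", "data": {
  "motion": [
    [[0,0,0],[0,0,0],-1],
    [[0,0,-0.3],[0,0,0],-1],
    [[0,0,-1],[0,0,0],-1],
    [[0,0,-1],[0,0,0],-1],
    [[0,0,-1],[0,0,0],-1],
    [[0,0,-1],[0,0,0],-1],
    [[0,0,-1],[0,0,0],-1],
    [[0,0,-1],[0,0,0],-1]
  ]
}}

```text
time: 9.5
tool_pos: [0.4948, 0.349, 0.2476]
ee_rot: [-0.073, 3.14, 0.0]
force: [0.5, 0.8, 0.2]
opening: 0.0194
grip_force: 25.0
```

```bash
python3 -c "
from h import *
plan(.516,-.322,.25)"
```

```text
t 9.5 turn rz(5deg) 36.00 shift x -0.49 y 33.56 z -0.12 z now 0.2476 tilt [0.001 0.   ] open 0.019 psi -1.525
```

{"op": "step_arm", "data": {
  "motion": [
    [[0.09,-1,0],[0,0,0],-1],
    [[0.09,-1,0],[0,0,0],-1],
    [[0.09,-1,0],[0,0,0],-1],
    [[0.09,-1,0],[0,0,0],-1],
    [[0.09,-1,0],[0,0,0],-1],
    [[0.09,-1,0],[0,0,0],-1],
    [[0.09,-1,0],[0,0,0],-1],
    [[0.09,-1,0],[0,0,0],-1]
  ]
}}

```text
time: 10.17
tool_pos: [0.4877, 0.1877, 0.2466]
ee_rot: [-0.073, 3.14, 0.0]
force: [0.2, 0.4, -0.3]
opening: 0.0194
grip_force: 25.0
```

{"op": "step_arm", "data": {
  "motion": [
    [[0.09,-1,0],[0,0,0],-1],
    [[0.09,-1,0],[0,0,0],-1],
    [[0.09,-1,0],[0,0,0],-1],
    [[0.09,-1,0],[0,0,0],-1],
    [[0.09,-1,0],[0,0,0],-1],
    [[0.09,-1,0],[0,0,0],-1],
    [[0.09,-1,0],[0,0,0],-1],
    [[0.09,-1,0],[0,0,0],-1]
  ]
}}

```text
time: 10.83
tool_pos: [0.4807, 0.0272, 0.2465]
ee_rot: [-0.073, 3.14, -0.0]
force: [-0.6, 0.4, -0.3]
opening: 0.0192
grip_force: 25.0
```

{"op": "step_arm", "data": {
  "motion": [
    [[0.09,-1,0],[0,0,0],-1],
    [[0.09,-1,0],[0,0,0],-1],
    [[0.09,-1,0],[0,0,0],-1],
    [[0.09,-1,0],[0,0,0],-1],
    [[0.09,-1,0],[0,0,0],-1],
    [[0.09,-1,0],[0,0,0],-1],
    [[0.09,-1,0],[0,0,0],-1],
    [[0.09,-1,0],[0,0,0],-1]
  ]
}}

```text
time: 11.5
tool_pos: [0.4738, -0.1333, 0.2466]
ee_rot: [-0.073, 3.14, -0.001]
force: [-0.5, 0.4, 0.4]
opening: 0.0194
grip_force: 25.0
```

{"op": "step_arm", "data": {
  "motion": [
    [[0.09,-1,0],[0,0,0],-1],
    [[0.09,-1,0],[0,0,0],-1],
    [[0.09,-1,0],[0,0,0],-1],
    [[0.09,-1,0],[0,0,0],-1],
    [[0.09,-1,0],[0,0,0],-1],
    [[0.09,-1,0],[0,0,0],-1],
    [[0.05,-1,0],[0,0,0],-1],
    [[0,-1,0],[0,0,0],-1]
  ]
}}

```text
time: 12.17
tool_pos: [0.4692, -0.2936, 0.2466]
ee_rot: [-0.072, 3.14, -0.001]
force: [-0.7, 0.5, -0.4]
opening: 0.0198
grip_force: 25.0
```

```bash
python3 -c "
from h import *
s=readout.read_state();print(s['opening'],s['grip_force'],s['qpos'])
plan(.4685,-.2975,.145)"
```

```text
0.019776119307418096 25.000224709510803 [-5.61760838e-01  3.04818201e-01  1.84131335e+00 -2.06043859e-04
  9.94953556e-01 -2.17851713e+00]
t 12.2 turn rz(5deg) 36.00 shift x -0.05 y 0.19 z 5.08 z now 0.2466 tilt [ 0. -0.] open 0.020 psi -1.525
```

{"op": "step_arm", "data": {
  "motion": [
    [[0.05,-0.19,1],[0,0,0],-1],
    [[0,0,1],[0,0,0],-1],
    [[0,0,1],[0,0,0],-1],
    [[0,0,1],[0,0,0],-1],
    [[0,0,1],[0,0,0],-1],
    [[0,0,0],[0,0,0],-1],
    [[0,0,0],[0,0,0],-0.26],
    [[0,0,0],[0,0,0],-0.26]
  ]
}}

```text
time: 12.83
tool_pos: [0.4693, -0.2968, 0.147]
ee_rot: [-0.073, 3.14, -0.001]
force: [-0.0, 0.0, 0.9]
opening: 0.0309
grip_force: 0.0
```

{"op": "step_arm", "data": {
  "motion": [
    [[0,0,0],[0,0,0],-0.26],
    [[0,0,0],[0,0,0],-0.26],
    [[0,0,-1],[0,0,0],-0.26],
    [[0,0,-1],[0,0,0],0],
    [[0,0,-1],[0,0,0],0],
    [[0,0,-1],[0,0,0],0],
    [[0,0,-1],[0,0,0],0],
    [[0,0,0],[0,0,0],0]
  ]
}}

```text
time: 13.5
tool_pos: [0.4705, -0.2975, 0.2504]
ee_rot: [-0.073, 3.135, -0.006]
force: [0.9, -0.9, 0.5]
opening: 0.0464
grip_force: 0.0
```

```bash
cat > /tmp/e.py <<'E'
s=open('h.py').read()
s=s.replace("psi=az+(psi-az+np.pi/2)%np.pi-np.pi/2","psi=c+(psi-c+np.pi/2)%np.pi-np.pi/2\n    if abs(psi-az)>2.6: psi-=np.pi*np.sign(psi-az)")
open('h.py','w').write(s)
E
python3 /tmp/e.py; python3 -c "
from h import *
crop('top',340,160,130,130,4,'d.png')
plan(.439,-.1153,.0915,1.246)"
```

```text
t 13.6 turn rz(5deg) 4.25 shift x 4.37 y 8.12 z 7.85 z now 0.2484 tilt [ 0.004 -0.003] open 0.046 psi 1.246
```

View pics/d.png

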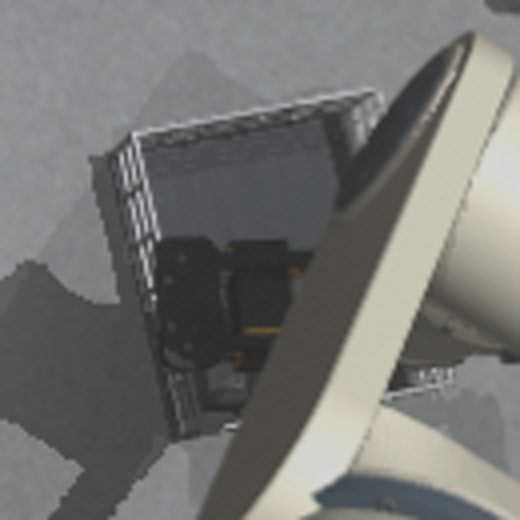

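The arm hides most of the basket, but the cradle went in, because the fingers opened at z 0.147 inside the rim. Next is the one-horn cradle B.

{"op": "step_arm", "data": {
  "motion": [
    [[0,0,0],[0,0,1],0],
    [[0,0,0],[0,0,1],0],
    [[0,0,0],[0,0,1],0],
    [[0,0,0],[0,0,1],0],
    [[0,0,0],[0,0,0.25],0]
  ]
}}

```text
time: 13.97
tool_pos: [0.4684, -0.2962, 0.2449]
ee_rot: [-0.514, -3.098, -0.001]
force: [-0.2, 1.0, -0.0]
opening: 0.0459
grip_force: 0.0
```

{"op": "step_arm", "data": {
  "motion": [
    [[0.49,0.9,0],[0,0,0],0],
    [[0.49,0.9,0],[0,0,0],0],
    [[0.49,0.9,0],[0,0,0],0],
    [[0.49,0.9,0],[0,0,0],0],
    [[0.49,0.9,0],[0,0,0],0],
    [[0.49,0.9,0],[0,0,0],0],
    [[0.49,0.9,0],[0,0,0],0],
    [[0.49,0.9,0],[0,0,0],0]
  ]
}}

```text
time: 14.63
tool_pos: [0.4398, -0.134, 0.2452]
ee_rot: [-0.504, -3.1, -0.0]
force: [0.7, -0.0, 0.5]
opening: 0.046
grip_force: 0.0
```

{"op": "step_arm", "data": {
  "motion": [
    [[0.45,0.92,0],[0,0,0],0],
    [[0,0,1],[0,0,0],0],
    [[0,0,1],[0,0,0],0],
    [[0,0,1],[0,0,0],0],
    [[0,0,0],[0,0,0],0]
  ]
}}

```text
time: 15.05
tool_pos: [0.4357, -0.1139, 0.1826]
ee_rot: [-0.503, -3.096, -0.001]
force: [-1.0, 0.5, -0.3]
opening: 0.0458
grip_force: 0.0
```

```bash
python3 -c "
from h import *
plan(.439,-.1153,.0915,1.246)"
```

```text
t 15.1 turn rz(5deg) 0.03 shift x -0.18 y -0.01 z 4.56 z now 0.1826 tilt [-0.005  0.001] open 0.046 psi 1.246
```

{"op": "step_arm", "data": {
  "motion": [
    [[-0.18,0,1],[0,0,0],0],
    [[0,0,1],[0,0,0],0],
    [[0,0,1],[0,0,0],0],
    [[0,0,1],[0,0,0],0],
    [[0,0,0.5],[0,0,0],0],
    [[0,0,0],[0,0,0],0],
    [[0,0,0],[0,0,0],-1],
    [[0,0,0],[0,0,0],-1]
  ]
}}

```text
time: 15.72
tool_pos: [0.4418, -0.116, 0.0966]
ee_rot: [0.507, 3.099, -0.0]
force: [0.5, -0.0, 0.3]
opening: 0.0348
grip_force: 0.0
```

{"op": "step_arm", "data": {
  "motion": [
    [[0,0,0],[0,0,0],-1],
    [[0,0,0],[0,0,0],-1],
    [[0,0,0],[0,0,0],-1],
    [[0,0,-0.4],[0,0,0],-1],
    [[0,0,-1],[0,0,0],-1],
    [[0,0,-1],[0,0,0],-1],
    [[0,0,-1],[0,0,0],-1],
    [[0,0,-1],[0,0,0],-1]
  ]
}}

```text
time: 16.38
tool_pos: [0.4409, -0.1157, 0.1852]
ee_rot: [-0.507, -3.1, 0.0]
force: [0.8, -0.6, -1.1]
opening: 0.0196
grip_force: 25.0
```

{"op": "step_arm", "data": {
  "motion": [
    [[0,0,-1],[0,0,0],-1],
    [[0,0,-1],[0,0,-1],-1],
    [[0,0,-1],[0,0,-1],-1],
    [[0,0,0],[0,0,-1],-1],
    [[0,0,0],[0,0,-1],-1],
    [[0,0,0],[0,0,-1],-1],
    [[0,0,0],[0,0,-0.9],-1]
  ]
}}

```text
time: 16.97
tool_pos: [0.441, -0.1158, 0.2445]
ee_rot: [-0.305, 3.126, -0.0]
force: [-0.1, 1.1, -0.7]
opening: 0.0196
grip_force: 25.0
```

{"op": "step_arm", "data": {
  "motion": [
    [[0.02,-1,0],[0,0,0],-1],
    [[0.02,-1,0],[0,0,0],-1],
    [[0.02,-1,0],[0,0,0],-1],
    [[0.02,-1,0],[0,0,0],-1],
    [[0.02,-1,0],[0,0,0],-1],
    [[0.02,-1,0],[0,0,0],-1],
    [[0.02,-1,0],[0,0,0],-1],
    [[0.02,-1,0],[0,0,0],-1]
  ]
}}

```text
time: 17.63
tool_pos: [0.4681, -0.2744, 0.2443]
ee_rot: [-0.299, 3.127, -0.0]
force: [0.1, -0.0, 0.0]
opening: 0.0195
grip_force: 25.0
```

```bash
python3 -c "
from h import *
print(readout.read_state()['grip_force'])
plan(.4748,-.3299,.146,1.76)"
```

```text
25.000276565551758
t 17.6 turn rz(5deg) 0.01 shift x 0.19 y -2.79 z 4.92 z now 0.2443 tilt [ 0. -0.] open 0.019 psi 1.76
```

{"op": "step_arm", "data": {
  "motion": [
    [[0.09,-1,0],[0,0,0],-1],
    [[0.1,-1,0],[0,0,0],-1],
    [[0,-0.79,0],[0,0,0],-1],
    [[0,0,1],[0,0,0],-1],
    [[0,0,1],[0,0,0],-1],
    [[0,0,1],[0,0,0],-1],
    [[0,0,1],[0,0,0],-1],
    [[0,0,0.9],[0,0,0],-1]
  ]
}}

```text
time: 18.3
tool_pos: [0.475, -0.3289, 0.145]
ee_rot: [0.298, -3.127, -0.0]
force: [0.1, 0.4, -0.7]
opening: 0.0194
grip_force: 25.0
```

{"op": "step_arm", "data": {
  "motion": [
    [[0,0,0],[0,0,0],-1],
    [[0,0,0],[0,0,0],-0.26],
    [[0,0,0],[0,0,0],-0.26],
    [[0,0,0],[0,0,0],-0.26],
    [[0,0,-1],[0,0,0],-0.26],
    [[0,0,-1],[0,0,0],0],
    [[0,0,-1],[0,0,0],0],
    [[0,0,-1],[0,0,0],0]
  ]
}}

```text
time: 18.97
tool_pos: [0.4754, -0.3292, 0.228]
ee_rot: [-0.299, 3.126, -0.002]
force: [1.0, 0.5, -1.2]
opening: 0.0457
grip_force: 0.0
```

{"op": "step_arm", "data": {
  "motion": [
    [[0,0,-1],[0,0,1],0],
    [[0,0,0],[0,0,1],0],
    [[0,0,0],[0,0,1],0],
    [[0,0,0],[0,0,1],0],
    [[0,0,0],[0,0,1],0],
    [[0,0,0],[0,0,1],0],
    [[0,0,0],[0,0,1],0],
    [[0,0,0],[0,0,1],0]
  ]
}}

```text
time: 19.63
tool_pos: [0.4754, -0.3292, 0.2472]
ee_rot: [0.795, 3.037, -0.001]
force: [-0.1, -0.6, 0.1]
opening: 0.0458
grip_force: 0.0
```

{"op": "step_arm", "data": {
  "motion": [
    [[0,0,0],[0,0,1],0],
    [[0,0,0],[0,0,1],0],
    [[0,0,0],[0,0,1],0],
    [[0,0,0],[0,0,1],0],
    [[0,0,0],[0,0,1],0],
    [[0,0,0],[0,0,1],0],
    [[0,0,0],[0,0,1],0],
    [[0,0,0],[0,0,0.9],0]
  ]
}}

```text
time: 20.3
tool_pos: [0.4754, -0.3292, 0.2472]
ee_rot: [1.775, 2.59, -0.0]
force: [-0.7, 0.0, 0.5]
opening: 0.0459
grip_force: 0.0
```

```bash
python3 -c "
from h import *
plan(.5444,-.0302,.0915,.374)"
```

```text
t 20.3 turn rz(5deg) -0.06 shift x 12.66 y 8.67 z 7.78 z now 0.2472 tilt [ 0.002 -0.001] open 0.046 psi 0.374
```

{"op": "step_arm", "data": {
  "motion": [
    [[0.97,0.67,0],[0,0,0],0],
    [[0.97,0.67,0],[0,0,0],0],
    [[0.97,0.67,0],[0,0,0],0],
    [[0.97,0.67,0],[0,0,0],0],
    [[0.97,0.67,0],[0,0,0],0],
    [[0.97,0.67,0],[0,0,0],0],
    [[0.97,0.67,0],[0,0,0],0],
    [[0.97,0.67,0],[0,0,0],0]
  ]
}}

```text
time: 20.97
tool_pos: [0.5188, -0.1444, 0.2472]
ee_rot: [1.769, 2.594, 0.001]
force: [-0.5, -0.7, 0.6]
opening: 0.046
grip_force: 0.0
```

{"op": "step_arm", "data": {
  "motion": [
    [[0.97,0.67,0],[0,0,0],0],
    [[0.97,0.67,0],[0,0,0],0],
    [[0.97,0.67,0],[0,0,0],0],
    [[0.97,0.67,0],[0,0,0],0],
    [[1,0.63,0],[0,0,0],0],
    [[0,0,1],[0,0,0],0],
    [[0,0,1],[0,0,0],0],
    [[0,0,0],[0,0,0],0]
  ]
}}

```text
time: 21.63
tool_pos: [0.5431, -0.0298, 0.2041]
ee_rot: [-1.768, -2.594, 0.002]
force: [-1.8, -0.4, -1.1]
opening: 0.0457
grip_force: 0.0
```

```bash
python3 -c "
from h import *
plan(.5444,-.0302,.0915,.374)
crop('side',160,140,230,170,3.4,'e.png')"
```

```text
t 21.6 turn rz(5deg) 0.01 shift x -0.05 y 0.05 z 5.63 z now 0.2041 tilt [-0.003  0.   ] open 0.046 psi 0.374
```

View pics/e.png

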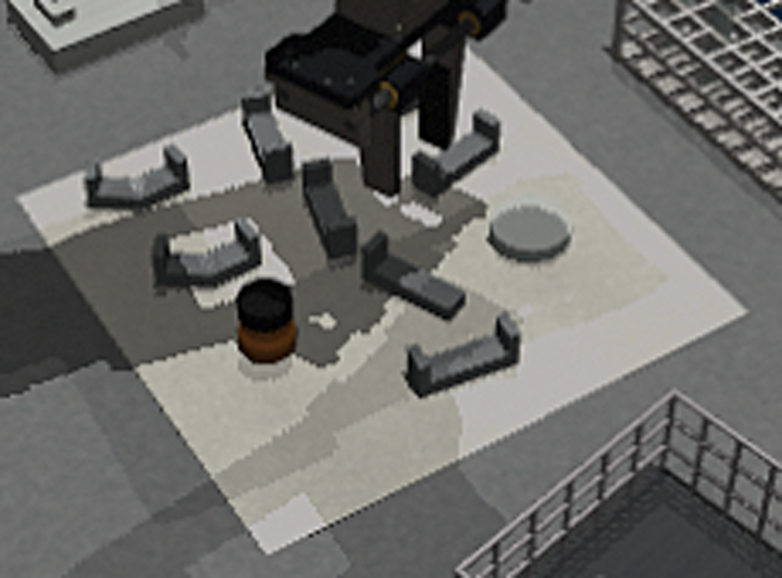

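The side view shows one-horn A at crop (410,275), right below the gripper. Nothing has been knocked so far.

{"op": "step_arm", "data": {
  "motion": [
    [[-0.05,0.05,1],[0,0,0],0],
    [[0,0,1],[0,0,0],0],
    [[0,0,1],[0,0,0],0],
    [[0,0,1],[0,0,0],0],
    [[0,0,1],[0,0,0],0],
    [[0,0,0.6],[0,0,0],0],
    [[0,0,0],[0,0,0],0],
    [[0,0,0],[0,0,0],-1]
  ]
}}

```text
time: 22.35
tool_pos: [0.546, -0.0312, 0.0944]
ee_rot: [1.771, 2.595, 0.0]
force: [0.4, 0.7, -0.4]
opening: 0.0412
grip_force: 0.0
```

{"op": "step_arm", "data": {
  "motion": [
    [[0,0,0],[0,0,0],-1],
    [[0,0,0],[0,0,0],-1],
    [[0,0,0],[0,0,0],-1],
    [[0,0,0],[0,0,0],-1],
    [[0,0,-0.4],[0,0,0],-1],
    [[0,0,-1],[0,0,0],-1],
    [[0,0,-1],[0,0,0],-1],
    [[0,0,-1],[0,0,0],-1]
  ]
}}

```text
time: 23.02
tool_pos: [0.5453, -0.0309, 0.1628]
ee_rot: [-1.77, -2.595, 0.001]
force: [0.6, -0.3, -0.9]
opening: 0.0197
grip_force: 25.0
```

{"op": "step_arm", "data": {
  "motion": [
    [[0,0,-1],[0,0,0],-1],
    [[0,0,-1],[0,0,-1],-1],
    [[0,0,-1],[0,0,-1],-1],
    [[0,0,-1],[0,0,-1],-1],
    [[0,0,0],[0,0,-1],-1],
    [[0,0,0],[0,0,-1],-1],
    [[0,0,0],[0,0,-1],-1],
    [[0,0,0],[0,0,-1],-1]
  ]
}}

```text
time: 23.68
tool_pos: [0.5454, -0.0309, 0.2425]
ee_rot: [0.901, 3.009, 0.0]
force: [-0.5, -0.0, -0.3]
opening: 0.0192
grip_force: 25.0
```

{"op": "step_arm", "data": {
  "motion": [
    [[0,0,0],[0,0,-1],-1],
    [[0,0,0],[0,0,-1],-1],
    [[0,0,0],[0,0,-1],-1],
    [[0,0,0],[0,0,-1],-1],
    [[0,0,0],[0,0,-1],-1],
    [[0,0,0],[0,0,-1],-1],
    [[0,0,0],[0,0,-1],-1],
    [[0,0,0],[0,0,-1],-1]
  ]
}}

```text
time: 24.35
tool_pos: [0.5454, -0.0309, 0.2423]
ee_rot: [-0.182, 3.136, -0.0]
force: [0.4, -0.5, 0.6]
opening: 0.0198
grip_force: 25.0
```

```bash
python3 -c "
from h import *
print(readout.read_state()['grip_force'])
plan(.481,-.3623,.146,1.76)"
```

```text
24.999030232429504
t 24.4 turn rz(5deg) -0.84 shift x 6.28 y -15.67 z 4.81 z now 0.2423 tilt [ 0. -0.] open 0.020 psi 1.76
```

{"op": "step_arm", "data": {
  "motion": [
    [[0,0,0],[0,0,-0.84],-1],
    [[0.4,-1,0],[0,0,0],-1],
    [[0.4,-1,0],[0,0,0],-1],
    [[0.4,-1,0],[0,0,0],-1],
    [[0.4,-1,0],[0,0,0],-1],
    [[0.4,-1,0],[0,0,0],-1],
    [[0.4,-1,0],[0,0,0],-1],
    [[0.4,-1,0],[0,0,0],-1]
  ]
}}

```text
time: 25.02
tool_pos: [0.5158, -0.1798, 0.2423]
ee_rot: [-0.29, 3.128, -0.0]
force: [0.0, 0.8, 0.2]
opening: 0.0192
grip_force: 25.0
```

{"op": "step_arm", "data": {
  "motion": [
    [[0.4,-1,0],[0,0,0],-1],
    [[0.4,-1,0],[0,0,0],-1],
    [[0.4,-1,0],[0,0,0],-1],
    [[0.4,-1,0],[0,0,0],-1],
    [[0.4,-1,0],[0,0,0],-1],
    [[0.4,-1,0],[0,0,0],-1],
    [[0.4,-1,0],[0,0,0],-1],
    [[0.4,-1,0],[0,0,0],-1]
  ]
}}

```text
time: 25.68
tool_pos: [0.4824, -0.3488, 0.2423]
ee_rot: [-0.29, 3.128, -0.0]
force: [0.1, 0.7, 0.1]
opening: 0.0195
grip_force: 25.0
```

{"op": "step_arm", "data": {
  "motion": [
    [[0.28,-0.6,0],[0,0,0],-1],
    [[0,0,1],[0,0,0],-1],
    [[0,0,1],[0,0,0],-1],
    [[0,0,1],[0,0,0],-1],
    [[0,0,1],[0,0,0],-1],
    [[0,0,0.8],[0,0,0],-1],
    [[0,0,0],[0,0,0],-0.26],
    [[0,0,0],[0,0,0],-0.26]
  ]
}}

```text
time: 26.35
tool_pos: [0.4792, -0.3603, 0.1455]
ee_rot: [0.29, -3.127, -0.002]
force: [-0.5, 0.6, 1.0]
opening: 0.0307
grip_force: 0.0
```

{"op": "step_arm", "data": {
  "motion": [
    [[0,0,0],[0,0,0],-0.26],
    [[0,0,-1],[0,0,0],-0.26],
    [[0,0,-1],[0,0,0],-0.26],
    [[0,0,-1],[0,0,0],0],
    [[0,0,-1],[0,0,0],0],
    [[0,0,-1],[0,0,1],0],
    [[0,0,0],[0,0,1],0],
    [[0,0,0],[0,0,1],0]
  ]
}}

```text
time: 27.02
tool_pos: [0.4805, -0.3614, 0.2492]
ee_rot: [0.127, 3.135, -0.005]
force: [-0.4, 0.5, -0.5]
opening: 0.046
grip_force: 0.0
```

{"op": "step_arm", "data": {
  "motion": [
    [[0,0,0],[0,0,1],0],
    [[0,0,0],[0,0,1],0],
    [[0,0,0],[0,0,1],0],
    [[0,0,0],[0,0,1],0],
    [[0,0,0],[0,0,1],0],
    [[0,0,0],[0,0,1],0],
    [[0,0,0],[0,0,1],0]
  ]
}}

```text
time: 27.6
tool_pos: [0.4798, -0.3609, 0.2475]
ee_rot: [1.065, 2.954, -0.001]
force: [-0.7, 0.2, -0.2]
opening: 0.0456
grip_force: 0.0
```

```bash
python3 -c "
from h import *
plan(.4254,.0627,.0915,.886)"
```

```text
t 27.6 turn rz(5deg) -0.08 shift x 15.51 y 14.68 z 7.80 z now 0.2475 tilt [ 0.002 -0.001] open 0.046 psi 0.886
```

{"op": "step_arm", "data": {
  "motion": [
    [[0.97,0.92,0],[0,0,0],0],
    [[0.97,0.92,0],[0,0,0],0],
    [[0.97,0.92,0],[0,0,0],0],
    [[0.97,0.92,0],[0,0,0],0],
    [[0.97,0.92,0],[0,0,0],0],
    [[0.97,0.92,0],[0,0,0],0],
    [[0.97,0.92,0],[0,0,0],0],
    [[0.97,0.92,0],[0,0,0],0]
  ]
}}

```text
time: 28.27
tool_pos: [0.4531, -0.1474, 0.2473]
ee_rot: [1.058, 2.955, 0.0]
force: [0.4, 0.3, 0.0]
opening: 0.0461
grip_force: 0.0
```

{"op": "step_arm", "data": {
  "motion": [
    [[0.97,0.92,0],[0,0,0],0],
    [[0.97,0.92,0],[0,0,0],0],
    [[0.97,0.92,0],[0,0,0],0],
    [[0.97,0.92,0],[0,0,0],0],
    [[0.97,0.92,0],[0,0,0],0],
    [[0.97,0.92,0],[0,0,0],0],
    [[0.97,0.92,0],[0,0,0],0],
    [[0.97,0.92,0],[0,0,0],0]
  ]
}}

```text
time: 28.93
tool_pos: [0.4266, 0.0651, 0.2473]
ee_rot: [1.058, 2.955, 0.002]
force: [1.1, 0.5, 0.7]
opening: 0.0462
grip_force: 0.0
```

{"op": "step_arm", "data": {
  "motion": [
    [[0,0,1],[0,0,0],0],
    [[0,0,1],[0,0,0],0],
    [[0,0,1],[0,0,0],0],
    [[0,0,0],[0,0,0],0],
    [[0,0,0],[0,0,0],0]
  ]
}}

```text
time: 29.35
tool_pos: [0.4264, 0.0638, 0.1863]
ee_rot: [-1.059, -2.957, 0.0]
force: [0.5, 0.0, 0.2]
opening: 0.0459
grip_force: 0.0
```

```bash
python3 -c "
from h import *
plan(.4254,.0627,.0915,.886)"
```

```text
t 29.4 turn rz(5deg) -0.03 shift x 0.01 y -0.08 z 4.74 z now 0.1863 tilt [-0. -0.] open 0.046 psi 0.886
```

{"op": "step_arm", "data": {
  "motion": [
    [[0,-0.08,1],[0,0,0],0],
    [[0,0,1],[0,0,0],0],
    [[0,0,1],[0,0,0],0],
    [[0,0,1],[0,0,0],0],
    [[0,0,0.75],[0,0,0],0],
    [[0,0,0],[0,0,0],0],
    [[0,0,0],[0,0,0],-1],
    [[0,0,0],[0,0,0],-1]
  ]
}}

```text
time: 30.02
tool_pos: [0.4267, 0.0626, 0.0922]
ee_rot: [1.059, 2.956, 0.002]
force: [-0.0, 0.2, -0.4]
opening: 0.0347
grip_force: 0.0
```

{"op": "step_arm", "data": {
  "motion": [
    [[0,0,0],[0,0,0],-1],
    [[0,0,0],[0,0,0],-1],
    [[0,0,0],[0,0,0],-1],
    [[0,0,-0.4],[0,0,0],-1],
    [[0,0,-1],[0,0,0],-1],
    [[0,0,-1],[0,0,0],-1],
    [[0,0,-1],[0,0,0],-1],
    [[0,0,-1],[0,0,0],-1]
  ]
}}

```text
time: 30.68
tool_pos: [0.4252, 0.0625, 0.1803]
ee_rot: [1.059, 2.958, -0.0]
force: [1.0, 0.4, -1.7]
opening: 0.0197
grip_force: 24.6
```

{"op": "step_arm", "data": {
  "motion": [
    [[0,0,-1],[0,0,0],-1],
    [[0,0,-1],[0,0,0],-1],
    [[0,0,-1],[0,0,0],-1],
    [[-0.95,-0.63,0],[0,0,0],-1],
    [[-0.95,-0.63,0],[0,0,0],-1],
    [[-0.95,-0.63,0],[0,0,0],-1],
    [[-0.95,-0.63,0],[0,0,0],-1],
    [[-0.95,-0.63,0],[0,0,0],-1]
  ]
}}

```text
time: 31.35
tool_pos: [0.4589, -0.0475, 0.2395]
ee_rot: [1.058, 2.957, 0.0]
force: [0.5, 0.3, -0.1]
opening: 0.0196
grip_force: 24.6
```

{"op": "step_arm", "data": {
  "motion": [
    [[-0.95,-0.63,0],[0,0,0],-1],
    [[-0.95,-0.63,0],[0,0,0],-1],
    [[-0.95,-0.63,0],[0,0,0],-1],
    [[-0.95,-0.63,0],[0,0,0],-1],
    [[-0.95,-0.63,0],[0,0,0],-1],
    [[-0.95,-0.63,0],[0,0,0],-1],
    [[-0.95,-0.63,0],[0,0,0],-1],
    [[-0.95,-0.63,0],[0,0,0],-1]
  ]
}}

```text
time: 32.02
tool_pos: [0.5123, -0.2219, 0.2395]
ee_rot: [1.059, 2.958, 0.0]
force: [-0.4, 0.0, -0.8]
opening: 0.0196
grip_force: 24.6
```

```bash
python3 -c "
from h import *
print(readout.read_state()['grip_force'])
plan(.5345,-.2859,.146)"
```

```text
24.57586169242859
t 32.0 turn rz(5deg) -0.00 shift x -2.89 y -1.77 z 4.67 z now 0.2395 tilt [ 0. -0.] open 0.020 psi 0.883
```

{"op": "step_arm", "data": {
  "motion": [
    [[-0.96,-0.59,0],[0,0,0],-1],
    [[-0.96,-0.59,0],[0,0,0],-1],
    [[-0.97,-0.59,0],[0,0,0],-1],
    [[0,0,1],[0,0,0],-1],
    [[0,0,1],[0,0,0],-1],
    [[0,0,1],[0,0,0],-1],
    [[0,0,1],[0,0,0],-1],
    [[0,0,0.7],[0,0,0],-1]
  ]
}}

```text
time: 32.68
tool_pos: [0.5339, -0.2846, 0.1437]
ee_rot: [-1.059, -2.956, -0.0]
force: [-0.3, 0.4, -0.5]
opening: 0.0199
grip_force: 24.6
```

{"op": "step_arm", "data": {
  "motion": [
    [[0,0,0],[0,0,0],-0.26],
    [[0,0,0],[0,0,0],-0.26],
    [[0,0,0],[0,0,0],-0.26],
    [[0,0,-1],[0,0,0],-0.26],
    [[0,0,-1],[0,0,0],-0.26],
    [[0,0,-1],[0,0,0],0],
    [[0,0,-1],[0,0,0],0],
    [[0,0,-1],[0,0,-0.38],0]
  ]
}}

```text
time: 33.35
tool_pos: [0.535, -0.285, 0.2475]
ee_rot: [1.01, 2.973, -0.001]
force: [-0.7, -0.6, 0.4]
opening: 0.0459
grip_force: 0.0
```

```bash
python3 -c "
from h import *
plan(.4201,.1529,.0905,.916)"
```

```text
t 33.4 turn rz(5deg) -0.00 shift x 17.89 y 13.87 z 7.85 z now 0.2475 tilt [ 0.002 -0.001] open 0.046 psi 0.916
```

18 rows at x 0.99, y 0.77.

{"op": "step_arm", "data": {
  "motion": [
    [[0.99,0.77,0],[0,0,0],0],
    [[0.99,0.77,0],[0,0,0],0],
    [[0.99,0.77,0],[0,0,0],0],
    [[0.99,0.77,0],[0,0,0],0],
    [[0.99,0.77,0],[0,0,0],0],
    [[0.99,0.77,0],[0,0,0],0],
    [[0.99,0.77,0],[0,0,0],0],
    [[0.99,0.77,0],[0,0,0],0]
  ]
}}

```text
time: 34.02
tool_pos: [0.484, -0.0897, 0.2464]
ee_rot: [1.009, 2.972, 0.001]
force: [-0.3, -0.6, -0.3]
opening: 0.0459
grip_force: 0.0
```

{"op": "step_arm", "data": {
  "motion": [
    [[0.99,0.77,0],[0,0,0],0],
    [[0.99,0.77,0],[0,0,0],0],
    [[0.99,0.77,0],[0,0,0],0],
    [[0.99,0.77,0],[0,0,0],0],
    [[0.99,0.77,0],[0,0,0],0],
    [[0.99,0.77,0],[0,0,0],0],
    [[0.99,0.77,0],[0,0,0],0],
    [[0.99,0.77,0],[0,0,0],0]
  ]
}}

```text
time: 34.68
tool_pos: [0.4333, 0.1047, 0.2463]
ee_rot: [1.009, 2.973, 0.002]
force: [-0.0, -0.0, -0.9]
opening: 0.0457
grip_force: 0.0
```

{"op": "step_arm", "data": {
  "motion": [
    [[0.99,0.77,0],[0,0,0],0],
    [[0.99,0.77,0],[0,0,0],0],
    [[0,0,1],[0,0,0],0],
    [[0,0,1],[0,0,0],0],
    [[0,0,1],[0,0,0],0],
    [[0,0,0],[0,0,0],0],
    [[0,0,0],[0,0,0],0]
  ]
}}

```text
time: 35.27
tool_pos: [0.4206, 0.1521, 0.1853]
ee_rot: [-1.01, -2.975, 0.0]
force: [0.3, -0.5, 0.8]
opening: 0.0459
grip_force: 0.0
```

```bash
python3 -c "
from h import *
plan(.4201,.1529,.0905,.916)
crop('side',140,120,240,180,3.3,'f.png')"
```

```text
t 35.3 turn rz(5deg) 0.01 shift x 0.04 y 0.02 z 4.74 z now 0.1853 tilt [-0. -0.] open 0.046 psi 0.916
```

View pics/f.png

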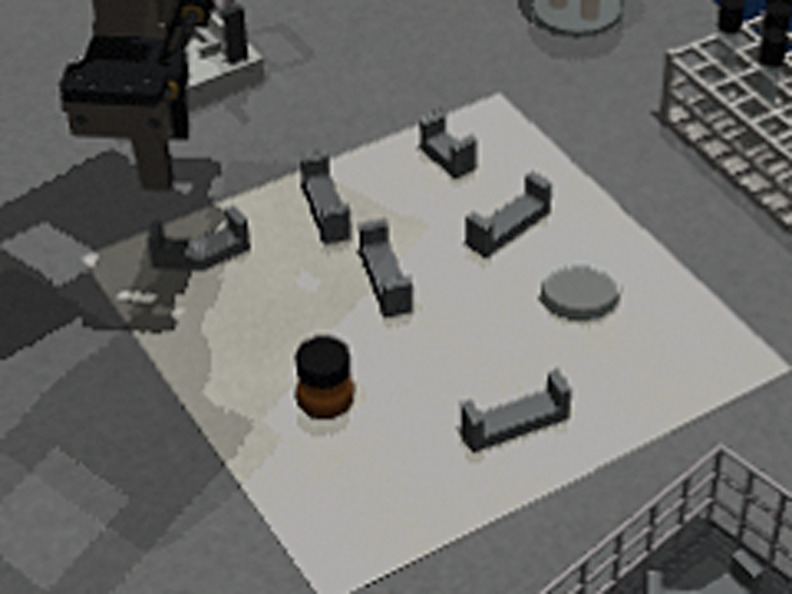

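All four sound cradles stand. The short one is at crop (447,148) and the left bent one is under the gripper.

{"op": "step_arm", "data": {
  "motion": [
    [[0.04,0.02,1],[0,0,0],0],
    [[0,0,1],[0,0,0],0],
    [[0,0,1],[0,0,0],0],
    [[0,0,1],[0,0,0],0],
    [[0,0,0.7],[0,0,0],0],
    [[0,0,0],[0,0,0],0],
    [[0,0,0],[0,0,0],-1],
    [[0,0,0],[0,0,0],-1]
  ]
}}

```text
time: 35.98
tool_pos: [0.4213, 0.1531, 0.0921]
ee_rot: [1.009, 2.973, 0.002]
force: [-1.1, -0.3, -0.1]
opening: 0.0348
grip_force: 0.0
```

{"op": "step_arm", "data": {
  "motion": [
    [[0,0,0],[0,0,0],-1],
    [[0,0,0],[0,0,0],-1],
    [[0,0,0],[0,0,0],-1],
    [[0,0,-0.4],[0,0,0],-1],
    [[0,0,-1],[0,0,0],-1],
    [[0,0,-1],[0,0,0],-1],
    [[0,0,-1],[0,0,0],-1],
    [[0,0,-1],[0,0,0],-1]
  ]
}}

```text
time: 36.65
tool_pos: [0.42, 0.1527, 0.1803]
ee_rot: [1.01, 2.975, 0.0]
force: [-0.0, 0.4, -0.5]
opening: 0.0201
grip_force: 24.8
```

{"op": "step_arm", "data": {
  "motion": [
    [[0,0,-1],[0,0,0],-1],
    [[0,0,-1],[0,0,0],-1],
    [[0,0,-1],[0,0,0],-1],
    [[-0.98,-0.77,0],[0,0,0],-1],
    [[-0.98,-0.77,0],[0,0,0],-1],
    [[-0.98,-0.77,0],[0,0,0],-1],
    [[-0.98,-0.77,0],[0,0,0],-1],
    [[-0.98,-0.77,0],[0,0,0],-1]
  ]
}}

```text
time: 37.32
tool_pos: [0.451, 0.031, 0.2395]
ee_rot: [1.009, 2.974, 0.0]
force: [0.3, -0.1, -1.0]
opening: 0.0197
grip_force: 24.8
```

{"op": "step_arm", "data": {
  "motion": [
    [[-0.98,-0.77,0],[0,0,0],-1],
    [[-0.98,-0.77,0],[0,0,0],-1],
    [[-0.98,-0.77,0],[0,0,0],-1],
    [[-0.98,-0.77,0],[0,0,0],-1],
    [[-0.98,-0.77,0],[0,0,0],-1],
    [[-0.98,-0.77,0],[0,0,0],-1],
    [[-0.98,-0.77,0],[0,0,0],-1],
    [[-0.98,-0.77,0],[0,0,0],-1]
  ]
}}

```text
time: 37.98
tool_pos: [0.5004, -0.1623, 0.2395]
ee_rot: [1.01, 2.975, 0.0]
force: [0.8, 1.2, -0.7]
opening: 0.0199
grip_force: 24.8
```

{"op": "step_arm", "data": {
  "motion": [
    [[-0.98,-0.77,0],[0,0,0],-1],
    [[-0.98,-0.77,0],[0,0,0],-1],
    [[-0.98,-0.77,0],[0,0,0],-1],
    [[-0.98,-0.77,0],[0,0,0],-1],
    [[-0.98,-0.77,0],[0,0,0],-1],
    [[-0.98,-0.77,0],[0,0,0],-1],
    [[0,0,0],[0,0,0],-1]
  ]
}}

```text
time: 38.57
tool_pos: [0.5384, -0.3097, 0.2396]
ee_rot: [1.012, 2.972, -0.002]
force: [0.6, -0.3, 0.3]
opening: 0.0197
grip_force: 24.8
```

```bash
python3 -c "
from h import *
print(readout.read_state()['grip_force'])
plan(.5434,-.332,.146)"
```

```text
24.769603279419243
t 38.6 turn rz(5deg) -0.00 shift x -0.88 y -0.73 z 4.68 z now 0.2396 tilt [ 0.002 -0.002] open 0.020 psi 0.915
```

{"op": "step_arm", "data": {
  "motion": [
    [[-0.88,-0.73,0],[0,0,0],-1],
    [[0,0,1],[0,0,0],-1],
    [[0,0,1],[0,0,0],-1],
    [[0,0,1],[0,0,0],-1],
    [[0,0,1],[0,0,0],-1],
    [[0,0,0.6],[0,0,0],-1],
    [[0,0,0],[0,0,0],-0.26],
    [[0,0,0],[0,0,0],-0.26]
  ]
}}

```text
time: 39.23
tool_pos: [0.5425, -0.3279, 0.1469]
ee_rot: [-1.009, -2.974, -0.0]
force: [-0.4, -0.8, 1.1]
opening: 0.0309
grip_force: 0.0
```

{"op": "step_arm", "data": {
  "motion": [
    [[0,0,0],[0,0,0],-0.26],
    [[0,0,-1],[0,0,0],-0.26],
    [[0,0,-1],[0,0,0],-0.26],
    [[0,0,-1],[0,0,0],0],
    [[0,0,-1],[0,0,0],0],
    [[0,0,-1],[0,0,1],0],
    [[0,0,0],[0,0,1],0],
    [[0,0,0],[0,0,1],0]
  ]
}}

```text
time: 39.9
tool_pos: [0.5437, -0.3289, 0.2503]
ee_rot: [1.393, 2.81, -0.001]
force: [-0.1, 0.5, -1.0]
opening: 0.0457
grip_force: 0.0
```

{"op": "step_arm", "data": {
  "motion": [
    [[0,0,0],[0,0,1],0],
    [[0,0,0],[0,0,1],0],
    [[0,0,0],[0,0,1],0],
    [[0,0,0],[0,0,1],0],
    [[0,0,0],[0,0,1],0],
    [[0,0,0],[0,0,1],0],
    [[0,0,0],[0,0,0.5],0]
  ]
}}

```text
time: 40.48
tool_pos: [0.5431, -0.3285, 0.2485]
ee_rot: [2.126, 2.309, 0.001]
force: [0.9, -0.2, 0.2]
opening: 0.0457
grip_force: 0.0
```

```bash
python3 -c "
from h import *
plan(.6405,.1467,.0905,.085)"
```

```text
t 40.5 turn rz(5deg) -0.03 shift x 23.26 y 6.87 z 7.90 z now 0.2485 tilt [ 0.002 -0.001] open 0.046 psi 0.085
```

24 rows at x 0.97, y 0.286.

{"op": "step_arm", "data": {
  "motion": [
    [[0.97,0.29,0],[0,0,0],0],
    [[0.97,0.29,0],[0,0,0],0],
    [[0.97,0.29,0],[0,0,0],0],
    [[0.97,0.29,0],[0,0,0],0],
    [[0.97,0.29,0],[0,0,0],0],
    [[0.97,0.29,0],[0,0,0],0],
    [[0.97,0.29,0],[0,0,0],0],
    [[0.97,0.29,0],[0,0,0],0]
  ]
}}

```text
time: 41.15
tool_pos: [0.5759, -0.1688, 0.2485]
ee_rot: [2.121, 2.315, 0.002]
force: [0.4, 0.6, -0.2]
opening: 0.0459
grip_force: 0.0
```

{"op": "step_arm", "data": {
  "motion": [
    [[0.97,0.29,0],[0,0,0],0],
    [[0.97,0.29,0],[0,0,0],0],
    [[0.97,0.29,0],[0,0,0],0],
    [[0.97,0.29,0],[0,0,0],0],
    [[0.97,0.29,0],[0,0,0],0],
    [[0.97,0.29,0],[0,0,0],0],
    [[0.97,0.29,0],[0,0,0],0],
    [[0.97,0.29,0],[0,0,0],0]
  ]
}}

```text
time: 41.82
tool_pos: [0.6086, -0.0099, 0.2486]
ee_rot: [2.121, 2.315, 0.003]
force: [-0.3, -0.1, 0.2]
opening: 0.046
grip_force: 0.0
```

{"op": "step_arm", "data": {
  "motion": [
    [[0.97,0.28,0],[0,0,0],0],
    [[0.97,0.28,0],[0,0,0],0],
    [[0.97,0.28,0],[0,0,0],0],
    [[0.97,0.28,0],[0,0,0],0],
    [[0.97,0.28,0],[0,0,0],0],
    [[0.97,0.28,0],[0,0,0],0],
    [[0.97,0.28,0],[0,0,0],0],
    [[0.97,0.28,0],[0,0,0],0]
  ]
}}

```text
time: 42.48
tool_pos: [0.6396, 0.1487, 0.2486]
ee_rot: [2.121, 2.315, 0.003]
force: [0.5, -0.4, 0.0]
opening: 0.0461
grip_force: 0.0
```

{"op": "step_arm", "data": {
  "motion": [
    [[0,0,1],[0,0,0],0],
    [[0,0,1],[0,0,0],0],
    [[0,0,1],[0,0,0],0],
    [[0,0,0],[0,0,0],0],
    [[0,0,0],[0,0,0],0]
  ]
}}

```text
time: 42.9
tool_pos: [0.639, 0.1476, 0.1873]
ee_rot: [-2.122, -2.316, 0.001]
force: [0.4, 0.6, 0.5]
opening: 0.0458
grip_force: 0.0
```

```bash
python3 -c "
from h import *
plan(.6405,.1467,.0905,.085)
crop('side',180,120,240,180,3.3,'g.png')"
```

```text
t 42.9 turn rz(5deg) 0.03 shift x -0.05 y 0.07 z 4.84 z now 0.1873 tilt [-0. -0.] open 0.046 psi 0.085
```

View pics/g.png

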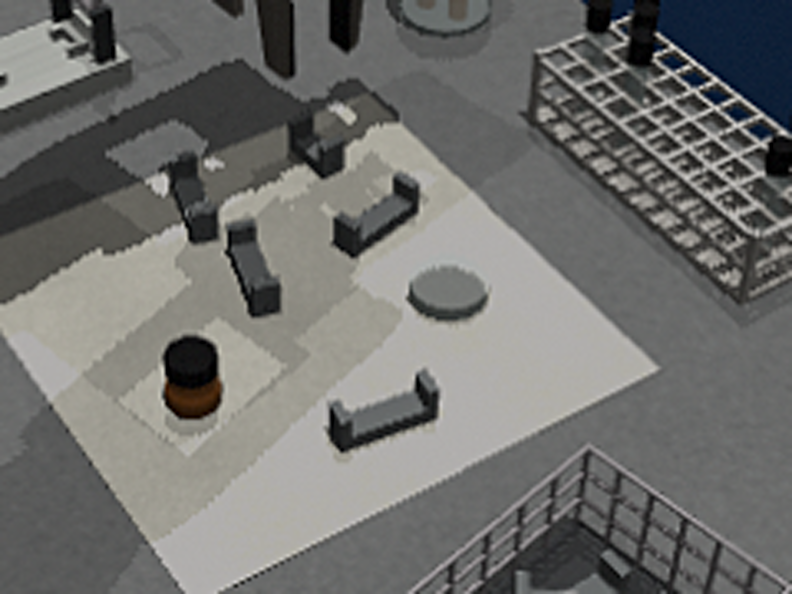

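The short one is at crop (318,150) under the gripper, and everything else is unchanged.

{"op": "step_arm", "data": {
  "motion": [
    [[-0.05,0.07,1],[0,0,0],0],
    [[0,0,1],[0,0,0],0],
    [[0,0,1],[0,0,0],0],
    [[0,0,1],[0,0,0],0],
    [[0,0,0.75],[0,0,0],0],
    [[0,0,0],[0,0,0],0],
    [[0,0,0],[0,0,0],-1],
    [[0,0,0],[0,0,0],-1]
  ]
}}

```text
time: 43.62
tool_pos: [0.6416, 0.1468, 0.0933]
ee_rot: [2.122, 2.315, 0.003]
force: [-0.6, -0.0, 0.3]
opening: 0.0347
grip_force: 0.0
```

{"op": "step_arm", "data": {
  "motion": [
    [[0,0,0],[0,0,0],-1],
    [[0,0,0],[0,0,0],-1],
    [[0,0,0],[0,0,0],-1],
    [[0,0,-0.4],[0,0,0],-1],
    [[0,0,-1],[0,0,0],-1],
    [[0,0,-1],[0,0,0],-1],
    [[0,0,-1],[0,0,0],-1],
    [[0,0,-1],[0,0,0],-1]
  ]
}}

```text
time: 44.28
tool_pos: [0.6403, 0.1466, 0.1811]
ee_rot: [-2.122, -2.316, 0.0]
force: [-0.2, -0.3, -0.3]
opening: 0.0195
grip_force: 25.0
```

{"op": "step_arm", "data": {
  "motion": [
    [[0,0,-1],[0,0,0],-1],
    [[0,0,-1],[0,0,0],-1],
    [[0,0,-1],[0,0,0],-1],
    [[-0.97,-0.26,0],[0,0,0],-1],
    [[-0.97,-0.26,0],[0,0,0],-1],
    [[-0.97,-0.26,0],[0,0,0],-1],
    [[-0.97,-0.26,0],[0,0,0],-1],
    [[-0.97,-0.26,0],[0,0,0],-1]
  ]
}}

```text
time: 44.95
tool_pos: [0.6227, 0.0469, 0.2404]
ee_rot: [2.122, 2.316, 0.0]
force: [-0.6, 0.2, -1.2]
opening: 0.0199
grip_force: 25.0
```

{"op": "step_arm", "data": {
  "motion": [
    [[-0.97,-0.26,0],[0,0,0],-1],
    [[-0.97,-0.26,0],[0,0,0],-1],
    [[-0.97,-0.26,0],[0,0,0],-1],
    [[-0.97,-0.26,0],[0,0,0],-1],
    [[-0.97,-0.26,0],[0,0,0],-1],
    [[-0.97,-0.26,0],[0,0,0],-1],
    [[-0.97,-0.26,0],[0,0,0],-1],
    [[-0.97,-0.26,0],[0,0,0],-1]
  ]
}}

```text
time: 45.62
tool_pos: [0.5948, -0.1114, 0.2403]
ee_rot: [2.122, 2.316, 0.0]
force: [0.3, 0.4, -0.8]
opening: 0.0199
grip_force: 25.0
```

{"op": "step_arm", "data": {
  "motion": [
    [[-0.97,-0.26,0],[0,0,0],-1],
    [[-0.97,-0.26,0],[0,0,0],-1],
    [[-0.97,-0.26,0],[0,0,0],-1],
    [[-0.97,-0.26,0],[0,0,0],-1],
    [[-0.97,-0.26,0],[0,0,0],-1],
    [[-0.97,-0.26,0],[0,0,0],-1],
    [[-0.97,-0.26,0],[0,0,0],-1],
    [[-0.97,-0.26,0],[0,0,0],-1]
  ]
}}

```text
time: 46.28
tool_pos: [0.5669, -0.2696, 0.2403]
ee_rot: [2.122, 2.316, 0.0]
force: [-0.1, 0.2, -0.6]
opening: 0.0197
grip_force: 25.0
```

```bash
python3 -c "
from h import *
print(readout.read_state()['grip_force'])
plan(.559,-.3085,.146)"
```

```text
24.999749958515167
t 46.3 turn rz(5deg) -0.00 shift x -1.90 y -0.56 z 4.72 z now 0.2403 tilt [ 0. -0.] open 0.020 psi 0.087
```

{"op": "step_arm", "data": {
  "motion": [
    [[-0.95,-0.28,0],[0,0,0],-1],
    [[-0.95,-0.28,0],[0,0,0],-1],
    [[0,0,1],[0,0,0],-1],
    [[0,0,1],[0,0,0],-1],
    [[0,0,1],[0,0,0],-1],
    [[0,0,1],[0,0,0],-1],
    [[0,0,0.5],[0,0,0],-1],
    [[0,0,0],[0,0,0],-1]
  ]
}}

```text
time: 46.95
tool_pos: [0.5583, -0.3069, 0.1477]
ee_rot: [-2.12, -2.314, 0.001]
force: [-1.2, 0.3, -0.2]
opening: 0.0196
grip_force: 25.0
```

{"op": "step_arm", "data": {
  "motion": [
    [[0,0,0],[0,0,0],-0.26],
    [[0,0,0],[0,0,0],-0.26],
    [[0,0,0],[0,0,0],-0.26],
    [[0,0,-1],[0,0,0],-0.26],
    [[0,0,-1],[0,0,0],-0.26],
    [[0,0,-1],[0,0,0],-0.2],
    [[0,0,-1],[0,0,0],-0.1],
    [[0,0,-1],[0,0,0],0]
  ]
}}

```text
time: 47.62
tool_pos: [0.5598, -0.3076, 0.252]
ee_rot: [2.121, 2.315, 0.001]
force: [0.9, -0.2, -1.5]
opening: 0.0453
grip_force: 0.0
```

{"op": "step_arm", "data": {
  "motion": [
    [[0,0,-1],[0,0,0.46],0],
    [[0,0,-1],[0,0,0],0],
    [[0,0,-1],[0,0,0],0],
    [[0,0,-1],[0,0,0],0],
    [[0,0,-0.8],[0,0,0],0],
    [[1,0,0],[0,0,0],0],
    [[1,0,0],[0,0,0],0],
    [[1,0,0],[0,0,0],0]
  ]
}}

```text
time: 48.28
tool_pos: [0.5567, -0.2472, 0.3474]
ee_rot: [2.168, 2.271, 0.001]
force: [0.4, -0.3, -0.3]
opening: 0.046
grip_force: 0.0
```

```bash
python3 -c "
from h import *
plan(.5745,.3567,.271,.046)"
```

```text
t 48.3 turn rz(5deg) 0.00 shift x 30.12 y 2.28 z 3.82 z now 0.3474 tilt [ 0.002 -0.001] open 0.046 psi 0.046
```

{"op": "step_arm", "data": {
  "motion": [
    [[1,0.08,0],[0,0,0],0],
    [[1,0.08,0],[0,0,0],0],
    [[1,0.08,0],[0,0,0],0],
    [[1,0.08,0],[0,0,0],0],
    [[1,0.08,0],[0,0,0],0],
    [[1,0.08,0],[0,0,0],0],
    [[1,0.08,0],[0,0,0],0],
    [[1,0.08,0],[0,0,0],0]
  ]
}}

```text
time: 48.95
tool_pos: [0.5619, -0.0862, 0.347]
ee_rot: [2.167, 2.272, 0.002]
force: [0.5, 1.0, 0.3]
opening: 0.0462
grip_force: 0.0
```

{"op": "step_arm", "data": {
  "motion": [
    [[1,0.08,0],[0,0,0],0],
    [[1,0.08,0],[0,0,0],0],
    [[1,0.08,0],[0,0,0],0],
    [[1,0.08,0],[0,0,0],0],
    [[1,0.08,0],[0,0,0],0],
    [[1,0.08,0],[0,0,0],0],
    [[1,0.08,0],[0,0,0],0],
    [[1,0.08,0],[0,0,0],0]
  ]
}}

```text
time: 49.62
tool_pos: [0.5672, 0.0743, 0.347]
ee_rot: [2.167, 2.272, 0.002]
force: [-0.4, 0.3, 0.9]
opening: 0.0462
grip_force: 0.0
```

{"op": "step_arm", "data": {
  "motion": [
    [[1,0.08,0],[0,0,0],0],
    [[1,0.08,0],[0,0,0],0],
    [[1,0.08,0],[0,0,0],0],
    [[1,0.08,0],[0,0,0],0],
    [[1,0.08,0],[0,0,0],0],
    [[1,0.08,0],[0,0,0],0],
    [[1,0.08,0],[0,0,0],0],
    [[1,0.08,0],[0,0,0],0]
  ]
}}

```text
time: 50.28
tool_pos: [0.5724, 0.2347, 0.3471]
ee_rot: [2.168, 2.273, 0.003]
force: [0.3, -0.3, -0.6]
opening: 0.0458
grip_force: 0.0
```

{"op": "step_arm", "data": {
  "motion": [
    [[1,0.06,0],[0,0,0],0],
    [[1,0.06,0],[0,0,0],0],
    [[1,0.06,0],[0,0,0],0],
    [[1,0.06,0],[0,0,0],0],
    [[1,0.06,0],[0,0,0],0],
    [[1,0.06,0],[0,0,0],0],
    [[0,0,0],[0,0,0],0],
    [[0,0,0],[0,0,0],0]
  ]
}}

```text
time: 50.95
tool_pos: [0.5737, 0.3545, 0.3465]
ee_rot: [2.166, 2.275, 0.001]
force: [0.1, 0.4, 1.3]
opening: 0.0459
grip_force: 0.0
```

```bash
python3 -c "
from h import *
plan(.5745,.3567,.271,.046)
a=eyes.read_camera('side')[90:180,120:250,::-1]; b=eyes.read_camera('side')[240:390,280:440,::-1]
cv2.imwrite('pics/i.png',np.hstack([cv2.resize(a,(390,390)),cv2.resize(b,(410,390))]))"
```

```text
t 51.0 turn rz(5deg) 0.03 shift x 0.11 y 0.04 z 3.77 z now 0.3465 tilt [0.001 0.   ] open 0.046 psi 0.046
```

View pics/i.png

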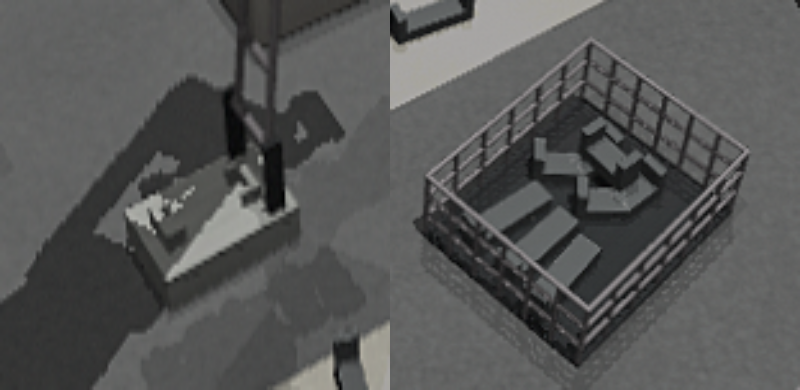

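The basket holds all six rejects (three one-horn bars, two bent and the short one). The lever is upright and the nest is empty, so I'll shut the lever.

{"op": "step_arm", "data": {
  "motion": [
    [[0.11,0.04,1],[0,0,0],-0.1],
    [[0,0,1],[0,0,0],-0.2],
    [[0,0,1],[0,0,0],-0.2],
    [[0,0,0.77],[0,0,0],-0.2],
    [[0,0,0],[0,0,0],-1],
    [[0,0,0],[0,0,0],-1],
    [[0,0,0],[0,0,0],-1],
    [[0,0,0],[0,0,0],-1]
  ],
  "squeeze": 20
}}

```text
time: 51.72
tool_pos: [0.5753, 0.3561, 0.272]
ee_rot: [2.169, 2.272, 0.004]
force: [-0.0, -0.4, 0.1]
opening: 0.0121
grip_force: 0.0
```

{"op": "step_arm", "data": {
  "motion": [
    [[0,0,0],[0,0,0],-1],
    [[0,0,0],[0,0,0],-1],
    [[0,0,0],[0,0,0],-1]
  ]
}}

```text
time: 51.97
tool_pos: [0.5753, 0.3562, 0.2718]
ee_rot: [2.168, 2.273, 0.003]
force: [1.3, -1.6, 5.7]
opening: 0.0091
grip_force: 20.0
```

{"op": "step_arm", "data": {
  "motion": [
    [[0,-0.71,-0.09],[0,0,0],-1],
    [[0,-0.71,-0.01],[0,0,0],-1],
    [[0,-0.71,0.07],[0,0,0],-1],
    [[0,-0.7,0.14],[0,0,0],-1],
    [[0,-0.68,0.22],[0,0,0],-1],
    [[0,-0.65,0.29],[0,0,0],-1]
  ]
}}

```text
time: 52.47
tool_pos: [0.4917, 0.3527, 0.259]
ee_rot: [2.168, 2.273, 0.005]
force: [2.4, 0.2, 0.7]
opening: 0.0095
grip_force: 20.0
```

{"op": "step_arm", "data": {
  "motion": [
    [[0,-0.61,0.36],[0,0,0],-1],
    [[0,-0.57,0.42],[0,0,0],-1],
    [[0,-0.52,0.48],[0,0,0],-1],
    [[0,-0.46,0.54],[0,0,0],-1],
    [[0,-0.4,0.59],[0,0,0],-1],
    [[0,0,0],[0,0,0],-1]
  ]
}}

```text
time: 52.97
tool_pos: [0.4393, 0.3504, 0.209]
ee_rot: [-2.167, -2.273, -0.001]
force: [-1.3, 3.6, -0.2]
opening: 0.0091
grip_force: 20.0
```

{"op": "step_arm", "data": {
  "motion": [
    [[0,-0.34,0.63],[0,0,0],-1],
    [[0,-0.25,0.66],[0,0,0],-1],
    [[0,-0.15,0.68],[0,0,0],-1],
    [[0,-0.1,0.65],[0,0,0],-1],
    [[0,-0.02,0.5],[0,0,0],-1],
    [[0,0,0],[0,0,0],-1],
    [[0,0,0],[0,0,0],-1]
  ]
}}

```text
time: 53.55
tool_pos: [0.4213, 0.3494, 0.1469]
ee_rot: [-2.167, -2.27, 0.005]
force: [-10.0, 6.1, -0.4]
opening: 0.0091
grip_force: 20.0
```

{"op": "step_arm", "data": {
  "motion": [
    [[0,0,0.15],[0,0,0],-1],
    [[0,0,0.1],[0,0,0],-1],
    [[0,0,0],[0,0,0],-1]
  ]
}}

```text
time: 53.8
tool_pos: [0.4212, 0.3494, 0.1422]
ee_rot: [-2.167, -2.27, 0.005]
force: [-11.6, 6.7, -1.2]
opening: 0.0091
grip_force: 20.0
```

{"op": "step_arm", "data": {
  "motion": [
    [[0,0,0],[0,0,0],-0.3],
    [[0,0,0],[0,0,0],-0.2],
    [[0,0,0],[0,0,0],-0.2],
    [[0,0,-0.5],[0,0,0],-0.2],
    [[0,0,-1],[0,0,0],-0.2],
    [[0,0,-1],[0,0,0],-0.2],
    [[0,0,-1],[0,0,0],-0.2],
    [[0,0,-1],[0,0,0],-0.2]
  ]
}}

```text
time: 54.47
tool_pos: [0.4234, 0.3488, 0.2346]
ee_rot: [2.169, 2.273, 0.001]
force: [-1.2, -0.5, -0.7]
opening: 0.0368
grip_force: 0.0
```

{"op": "step_arm", "data": {
  "motion": [
    [[0.7,-1,-0.7],[0,0,0],-0.2],
    [[1,-1,-0.7],[0,0,0],-0.2],
    [[1,-1,-0.7],[0,0,0],-0.2],
    [[1,-0.5,0],[0,0,0],-0.2],
    [[1,0,0],[0,0,0],-0.2],
    [[1,0,0],[0,0,0],-0.2],
    [[1,0,0],[0,0,0],-0.2],
    [[0,0,0],[0,0,0],-0.2]
  ]
}}

```text
time: 55.13
tool_pos: [0.347, 0.4824, 0.2759]
ee_rot: [-2.166, -2.274, -0.005]
force: [-0.3, -0.6, -0.1]
opening: 0.0368
grip_force: 0.0
```

```bash
python3 -c "
from h import *
im=eyes.read_camera('side')[:,:,::-1]
cv2.imwrite('pics/j.png',cv2.resize(im[80:380,120:440],(640,600)))
print(w2px('side',[[.4195,.3467,.066],[.4195,.3467,.081]]))"
```

```text
[[158.18566239 136.6260137 ]
 [157.28921655 131.75450784]]
```

View pics/j.png

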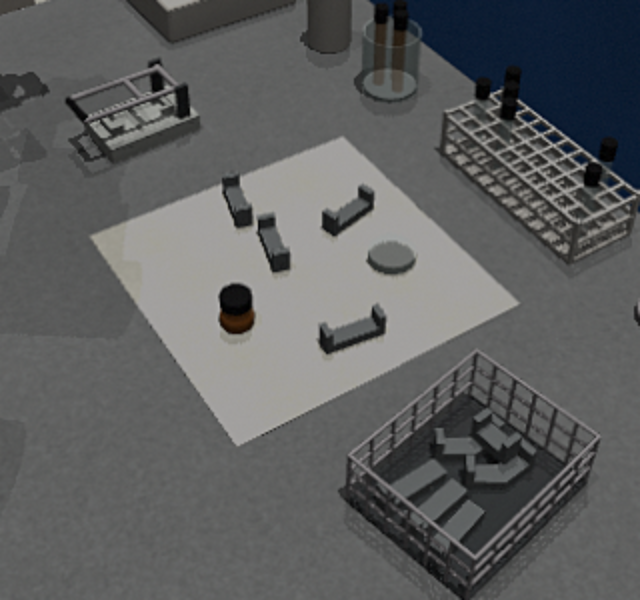

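```bash
python3 -c "
from h import *
a=cv2.resize(cv2.imread('pics/side0.png'),(560,420),interpolation=cv2.INTER_AREA)[105:160,145:225]; b=eyes.read_camera('side')[105:160,145:225,::-1].copy()
p=lambda th:w2px('side',[[.549-.13*np.cos(th),.3525-.13*np.cos(th)*.046+s*.027,.066+.13*np.sin(th)] for s in(1,-1)])
b=cv2.resize(b,(800,550),interpolation=cv2.INTER_CUBIC)
for th,c in((0,(0,255,0)),(.12,(0,0,255))):
    for q in p(th): cv2.circle(b,tuple(int(v) for v in (q-[145,105]+.5)*10),5,c,-1)
cv2.imwrite('pics/k.png',b)"
```

```text
(no output)
```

View pics/k.png

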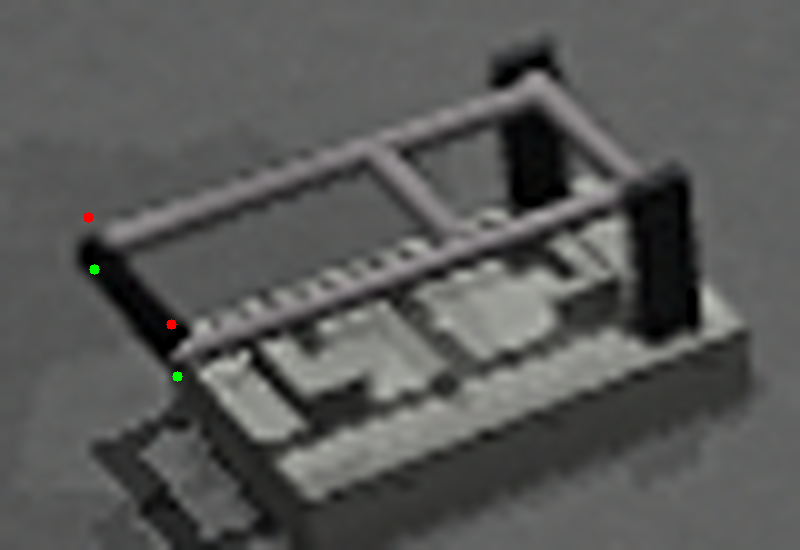

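The lever reads about 0.04 rad: the handle ends at crop (93,250) and (178,350) sit just above the 0 rad marks and well below the 0.12 rad marks. The arm is clear of everything, so I'm handing in.

```bash
python3 -c "
from rig import workorder
print(workorder.hand_in())"
```

```text
the job is handed in; nothing more can be done
None
```

I handed the job in at about 55 s; the hand-in returned no verdict, but the last pictures show all six misshapen cradles in the reject basket, the four sound ones standing on the sheet, the dish and jar where they were, and the lever shut at about 0.04 rad (limit 0.12).

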